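# Put the lathe faceplates away on the accessory board

### The arm

A 7-joint arm with a two-finger parallel gripper is mounted at the origin on the work surface. World frame = base frame: x ahead of the robot, y to its left, z up, the work surface at z = 0. Lengths are in m, angles in rad, forces in N, time in s.
With the tool pointing down it reaches from about 0.4 to 0.85 m from the base axis. Payload 10.4 kg.
Tool frame: the origin (TCP) lies on the centre line of the jaws, within the pads' length; the fingertips stand 8 mm ahead of it and the grasp point (between the pads) lies 11 mm behind it; z points along the fingers, y is the direction in which the jaws open and shut (so a half turn about z gives the same grasp; the last joint's range is limited). The gripper opens to 85 mm and grips with 20 to 120 N. Pads are 22 mm wide; open, the fingers measure 114 mm over their backs; the gripper's body (76 mm by 85 mm) begins 54 mm behind the grasp point. The pads swing forward as they close: fully open they stand 13 mm farther back than shut.
Start: joints at [-1.243, 0.332, -0.065, 1.46, 0.022, 1.35, -0.088], TCP at [0.215, 0.587, 0.208] pointing down, gripper open.
Joint ranges: [-2.6, 2.6], [-0.5, 2.12], [-1.47, 1.34], [0.16, 2.42], [-1.27, 4.41], [0.06, 2.06], [-2.6, 2.6]. Speed limits (rad/s): [2.22, 2.22, 2.79, 2.79, 3.14, 3.14, 3.14].

### API

Orientations are given as a unit quaternion [x, y, z, w].
In Python, from workcell import manip gives the robot as it stands.
- The arm moves only by the tool arm_command, never from a script. Its argument "targets" is text: rows parted by semicolons, each of 6 numbers parted by spaces: the shift along the tool's x, y, z in mm, then the turn, a rotation vector about the tool's x, y, z in rad. A call has 1 to 5 rows; each row shifts and turns the commanded pose from where the row before left it, along the tool's axes as they then stand; what a row does not reach is not made up. A row lasts 1/8 s, in which the tool goes at most 62.5 mm and 10.7 degrees, less where a joint would pass 70% of its speed; a pose out of reach is approached as far as the arm can. A call is refused whole if a number of a shift passes 62.5 or a number of a turn 0.188, either way. A call with a gripper value outside its range is refused whole. "grip" is the finger opening in mm, from 0 to 85.4, set as the call begins (left out, the last holds). The fingers move at their own pace and stop on an object; "squeeze" is the grip in N (left out, the last holds). Time passes only in rows, so rows that do not move let the fingers close. It gives the time, the measured TCP pose, the force and the opening at its end, in the units of the state.
- manip.get_obs(): the state, without advancing time (a new reading comes with each control period).
- manip.camera(name): name is "side" or "top" or "wrist"; returns a dict with "frame" (420x560x3 uint8, red, green, blue), "vertical_fov" (degrees; the focal length in pixels is half the picture's height over the tangent of half this angle, whatever the lens; pixels are square), "cx", "cy" (the principal point, pixels), "rvec" (rotation vector, rad) and "tvec" (3), from world to camera coordinates, as OpenCV has them. Camera axes: x right, y down, z forward; pixel columns grow to the right and rows downward; lengths in m; the calibration is good to about 2 mm. A picture is of the moment at which its call begins. There is no depth.
- manip.hand_in(): hands the job in, once; it reports no verdict.
Trained networks look in a picture, given as the dict that the camera call returned (one of the last four; its "shot" number tells which), for a name from the list of things; names that differ only in an ending like _2 or _b are one class to them, and where a whole thing is asked for, a point or a joint stands for the part that bears it (a point fixed in the world has none). Each returns a list of dicts, best first, with "p" (0 to 1); they miss things now and then, are a little off and sometimes report something else, mostly with a low value. They report only what shows in the picture. A call takes as long as a camera call. They do not tell look-alikes from the thing itself.
- manip.search_frame(picture, name): "xyz" ([x, y, z] in m, in the coordinates of the camera as it stood for that picture, good to about 4 mm: the middle of the surface that is visible of it).
The state is a dict: "clock": time; "joint_pos": joint angles; "joint_velocities": joint speeds; "tau": joint torques, N m; "position": TCP position; "ee_rot": TCP orientation; "ft_force": force on the tool from outside, world axes, zero at the start; "torque": the same for the moment, N m; "grip_width": opening from 0.0 (shut) to 1.0 (fully open).
Only numpy, scipy, OpenCV 4.12 (cv2) and the standard library are available. Lean on these libraries where they do the work, as an engineer would, in place of code of your own. Each camera call takes 0.05 s, during which the arm holds its last target.

### The job

Put the four lathe faceplates away: take the stack apart and set each plate, hub up, over the peg on the pad of its own colour and size, so that it sits flat on the pad. Lower each one all the way down instead of dropping it, and do not disturb the goblet and the turned box that are drying on the bench.

Things in the scene. Friction and masses are not known exactly. Their poses are not given: they have to be found in the camera images.
- plate_black: large lathe faceplate, black cast iron: round flange 120 mm across, 9 mm thick; round hub 46 mm across standing up in its middle, 36 mm high in all; 32 mm bore right through. Loose, under 0.9 kg; at the start lies at the bottom of the stack, hub up (plates sit within 3 mm of the centre of the hub below). Origin: centre of the underside, z up along the hub; yaw does not matter.
- plate_blue: medium lathe faceplate, blue enamelled: round flange 100 mm across, 9 mm thick; round hub 46 mm across standing up in its middle, 36 mm high in all; 32 mm bore right through. Loose, under 0.9 kg; at the start stacked on the black one, hub up (plates sit within 3 mm of the centre of the hub below). Origin: centre of the underside, z up along the hub; yaw does not matter.
- plate_silver: small lathe faceplate, bright bare steel: round flange 80 mm across, 9 mm thick; round hub 46 mm across standing up in its middle, 36 mm high in all; 32 mm bore right through. Loose, under 0.9 kg; at the start stacked on the blue one, hub up (plates sit within 3 mm of the centre of the hub below). Origin: centre of the underside, z up along the hub; yaw does not matter.
- plate_red: smallest lathe faceplate, red anodised: round flange 64 mm across, 9 mm thick; round hub 46 mm across standing up in its middle, 36 mm high in all; 32 mm bore right through. Loose, under 0.9 kg; at the start on top of the stack, hub up (plates sit within 3 mm of the centre of the hub below). Origin: centre of the underside, z up along the hub; yaw does not matter.
- pad_black: place of the black plate: black painted round pad 134 mm across, 8 mm thick, fixed on a plywood board, with an upright pale wooden peg 16 mm thick in its centre, 30 mm above the pad's top, round-ended. The four pads stand in a row 150 mm apart in any order. Origin: centre of the pad's underside (12 mm above the bench), z up; a seated plate's underside is 8 mm above it.
- pad_blue: place of the blue plate: blue painted round pad 114 mm across, 8 mm thick, fixed on a plywood board, with an upright pale wooden peg 16 mm thick in its centre, 30 mm above the pad's top, round-ended. The four pads stand in a row 150 mm apart in any order. Origin: centre of the pad's underside (12 mm above the bench), z up; a seated plate's underside is 8 mm above it.
- pad_silver: place of the silver plate: silver painted round pad 94 mm across, 8 mm thick, fixed on a plywood board, with an upright pale wooden peg 16 mm thick in its centre, 30 mm above the pad's top, round-ended. The four pads stand in a row 150 mm apart in any order. Origin: centre of the pad's underside (12 mm above the bench), z up; a seated plate's underside is 8 mm above it.
- pad_red: place of the red plate: red painted round pad 78 mm across, 8 mm thick, fixed on a plywood board, with an upright pale wooden peg 16 mm thick in its centre, 30 mm above the pad's top, round-ended. The four pads stand in a row 150 mm apart in any order. Origin: centre of the pad's underside (12 mm above the bench), z up; a seated plate's underside is 8 mm above it.
- goblet: freshly oiled orange-red wooden goblet drying on the bench, loose, 118 mm tall, foot 60 mm and cup 56 mm across. Origin: centre of the underside of its foot, z up. Stands in line with the stack and the turned box, 200 mm or more centre to centre from its neighbour. Leave it alone.
- turned_box: freshly oiled round turned box, dark brown with a pale knobbed lid (one solid piece here), drying on the bench, loose, 64 mm across and 73 mm tall. Origin: centre of the underside, z up. Leave it alone.
Mind the look-alikes: they are no part of the job. Leave any green or turquoise look-alike of the plate_blue alone.

How it is judged:
By the outcome, as a careful person would: the job done as asked, in the order asked, and still so for the second after the job is handed in, with the robot touching nothing.
It also fails if it takes over 131 s, if anything falls off the work surface, if the arm or the gripper's body presses on something with over 40 N, if the wrist force passes 120 N, or if a joint passes its speed limit or range.

## Working session

There is one attempt and no reset: what is moved stays moved. The work goes in short steps, Python scripts to look and compute and a tool call to move; the robot and the scene stay as the last step left them, time stands still between calls to the robot, and variables do not carry over. Pictures are saved under pics/ and viewed, and the job is handed in when it is done.

Besides the shell and the picture viewer there is one more tool, called by a JSON object that holds its "op" and its "data", one argument or row to a line. arm_command: Moves the arm, as the interface text tells. Its arguments: {"type":"object","properties":{"targets":{"type":"string"},"grip":{"type":"number"},"squeeze":{"type":"number"}},"required":["targets"]}

```bash
mkdir -p pics; ls
cat > h.py <<'E'
from workcell import manip
import numpy as np, cv2
from scipy.spatial.transform import Rotation as R
def snap(n,f=None):
    p=manip.camera(n)
    if f: cv2.imwrite('pics/'+f+'.png',p['frame'][:,:,::-1])
    return p
def cal(p):
    f=210/np.tan(np.radians(p['vertical_fov']/2)); return f,R.from_rotvec(np.ravel(p['rvec'])).as_matrix(),np.ravel(p['tvec'])
def w(p,c):
    f,M,t=cal(p); return M.T@(np.array(c)-t)
def proj(p,X):
    f,M,t=cal(p); c=M@np.array(X)+t; return f*c[0]/c[2]+p['cx'],f*c[1]/c[2]+p['cy']
def ray(p,u,v,z):
    f,M,t=cal(p); d=M.T@np.array([(u-p['cx'])/f,(v-p['cy'])/f,1]); o=-M.T@t
    return o+d*(z-o[2])/d[2]
E
python3 - <<'E'
from h import *
np.set_printoptions(precision=4,suppress=True)
for n in ['side','top','wrist']:
    p=snap(n,n+'0'); f,M,t=cal(p); print(n,p['shot'],f,p['cx'],p['cy'],-M.T@t)
    for nm in ['plate_black','plate_blue','plate_silver','plate_red','pad_black','pad_blue','pad_silver','pad_red','goblet','turned_box']:
        for r in manip.search_frame(p,nm)[:3]:
            print(' ',nm,round(r['p'],2),w(p,r['xyz']),np.round(proj(p,w(p,r['xyz']))))
print(manip.get_obs())
E
```

```text
pics
side 1 419.1796986973348 279.91660315141354 211.78618465756767 [ 0.1567 -0.5111  0.7551]
  plate_blue 0.94 [ 0.2683 -0.2497  0.0087] [257. 349.]
  plate_blue 0.83 [ 0.2671 -0.3625  0.0074] [292. 405.]
  plate_blue 0.67 [ 0.4283 -0.2565  0.044 ] [332. 298.]
  plate_silver 0.6 [ 0.4307 -0.2509  0.0804] [333. 286.]
  plate_silver 0.37 [ 0.6308 -0.0947  0.0184] [358. 205.]
  plate_red 0.7 [ 0.4442 -0.2348  0.1242] [335. 263.]
  pad_black 0.82 [0.6303 0.0593 0.0159] [317. 166.]
  pad_blue 0.89 [ 0.6294 -0.2423  0.018 ] [403. 251.]
  pad_blue 0.23 [ 0.6302 -0.0914  0.0179] [357. 204.]
  pad_silver 0.75 [ 0.6301 -0.0932  0.0223] [358. 204.]
  pad_red 0.58 [0.627  0.2065 0.0202] [283. 132.]
  goblet 0.56 [ 0.4605 -0.0046  0.0864] [273. 192.]
  turned_box 0.68 [0.4453 0.2144 0.0512] [220. 148.]
top 2 456.3740686445065 274.0801818748346 210.96632147893146 [ 0.3453 -0.0634  1.099 ]
  plate_black 0.76 [ 0.4347 -0.2075  0.0099] [337. 229.]
  plate_blue 0.66 [ 0.2573 -0.375   0.0116] [409. 305.]
  plate_blue 0.65 [ 0.276  -0.2381  0.0051] [350. 296.]
  plate_blue 0.61 [ 0.4509 -0.2152  0.0476
[... 452 characters left out ...]
box 0.63 [0.449  0.2264 0.0543] [151. 219.]
  turned_box 0.42 [ 0.4499 -0.2275  0.1204] [353. 218.]
wrist 3 340.89359973592497 281.57664368041077 215.5663841777097 [0.1523 0.6096 0.3748]
{'clock': 1.65, 'joint_pos': array([-1.2426,  0.3322, -0.0647,  1.4601,  0.0216,  1.3499, -0.0885]), 'joint_velocities': array([-0.    , -0.0001,  0.0011,  0.0015, -0.0017, -0.0015, -0.001 ]), 'tau': array([  0.0009, -62.5217,   0.0494, -39.1826,   0.0165,   0.0019,
        -0.    ]), 'position': array([0.2148, 0.587 , 0.2077]), 'ee_rot': array([ 0.1745,  0.9847,  0.0001, -0.    ]), 'ft_force': array([-0.5957, -0.4519,  0.6643]), 'torque': array([-0.0597, -0.0053,  0.0055]), 'grip_width': 1.0022679615023755}
```

View images.

View pics/side0.png

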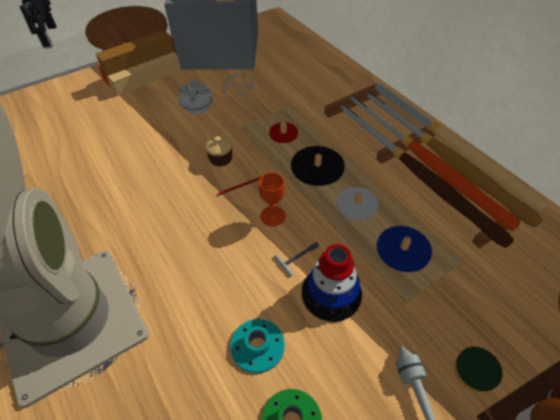

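View pics/top0.png

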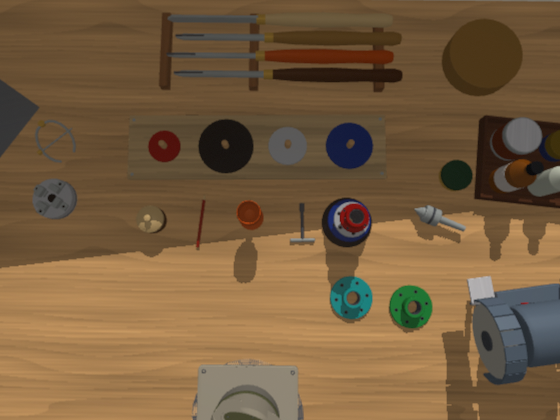

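The side view shows the stack at about (335,285). The top view shows it at (347,221), with red at (354,217). The pads in the top view, left to right, are red (165,147), black (226,146), silver (288,146) and blue (349,146). The possible blue plates are turquoise (351,298), green (411,306) and the blue one in the stack (342,221). Only the stacked one is blue, so the other two stay put. I'll confirm with a crop later.

{"op": "arm_command", "data": {
  "targets": "0 0 -10 0 0 0.187; 0 0 -10 0 0 0.187; 0 0 -10 0 0 0.187; 0 0 -10 0 0 0.187; 0 0 -10 0 0 0.187",
  "grip": 85
}}

```text
clock: 2.28
position: [0.2147, 0.587, 0.258]
ee_rot: [0.602, 0.799, 0.0, -0.0]
ft_force: [-0.3, 0.4, -0.4]
grip_width: 0.997
```

{"op": "arm_command", "data": {
  "targets": "0 0 0 0 0 0.143; 0 0 0 0 0 0.143; -50 50 0 0 0 0; -50 50 0 0 0 0; -50 50 0 0 0 0"
}}

```text
clock: 2.9
position: [0.3484, 0.4528, 0.2578]
ee_rot: [0.707, 0.707, 0.0, -0.0]
ft_force: [1.1, 0.2, 0.2]
grip_width: 0.999
```

Run:
```python
import cv2
a=cv2.imread('pics/top0.png')[170:340,310:450]; cv2.imwrite('pics/crop.png',cv2.resize(a,None,fx=3.5,fy=3.5,interpolation=2))
```

```text
(no output)
```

View pics/crop.png

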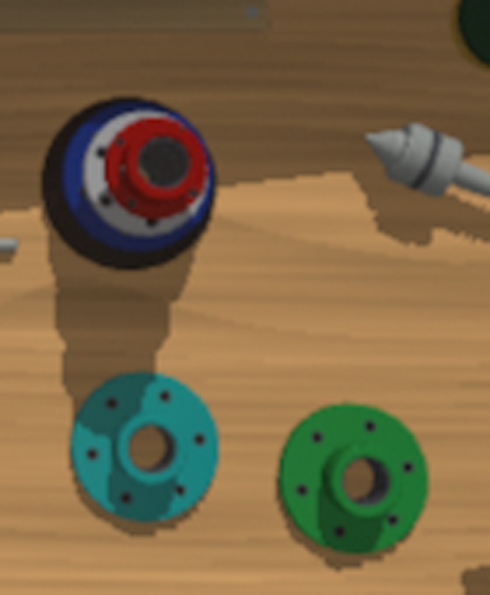

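The crop shows the real blue plate under silver in the stack at (342,221). The turquoise and green discs below it are look-alikes.

Run:
```python
from h import *
np.set_printoptions(precision=4,suppress=True)
p=snap('top')
print('redhub',ray(p,356.5,216.2,.144),'black',ray(p,346.9,222.6,.009))
f=p['frame'].astype(int)
# pads: fit circles by segmentation
hsv=cv2.cvtColor(p['frame'],cv2.COLOR_RGB2HSV)
for n,u,v in [('red',165,147),('black',226,146),('silver',288,146),('blue',349,146)]:
    b=p['frame'][v-36:v+36,u-38:u+38].copy()
    lab=cv2.cvtColor(b,cv2.COLOR_RGB2LAB).astype(int)
    ref=np.median(lab[44:50,30:46].reshape(-1,3),0)
    m=(np.abs(lab-ref).sum(2)<40).astype(np.uint8)
    k,l,s,c=cv2.connectedComponentsWithStats(m); i=1+np.argmax(s[1:,4])
    cs,_=cv2.findContours((l==i).astype(np.uint8),0,1)
    (cu,cv),rad=cv2.minEnclosingCircle(max(cs,key=len))
    print(n,cu+u-38,cv+v-36,rad,ray(p,cu+u-38,cv+v-36,.02))
```

```text
redhub [ 0.451  -0.2315  0.144 ] black [ 0.4503 -0.2321  0.009 ]
red 163.97692489624023 145.75640869140625 16.025344848632812 [0.6314 0.2116 0.02  ]
black 225.5 145.71739196777344 27.234657287597656 [0.6331 0.0623 0.02  ]
silver 287.5 145.5 51.63826370239258 [ 0.6352 -0.088   0.02  ]
blue 348.8818893432617 145.41338729858398 23.161375045776367 [ 0.637  -0.2366  0.02  ]
```

{"op": "arm_command", "data": {
  "targets": "-60 10 0 0 0 0; -60 15 0 0 0 0; -60 15 0 0 0 0; -60 15 0 0 0 0; -60 15 0 0 0 0"
}}

```text
clock: 3.58
position: [0.4171, 0.1524, 0.2579]
ee_rot: [0.707, 0.707, 0.001, -0.0]
ft_force: [1.9, -0.5, -0.1]
grip_width: 0.998
```

{"op": "arm_command", "data": {
  "targets": "-60 10 0 0 0 0; -60 10 0 0 0 0; -60 5 0 0 0 0; -60 4 0 0 0 0; -60 0 0 0 0 0"
}}

```text
clock: 4.2
position: [0.4456, -0.1476, 0.2579]
ee_rot: [0.707, 0.707, 0.001, 0.0]
ft_force: [1.0, -0.3, 0.1]
grip_width: 0.997
```

{"op": "arm_command", "data": {
  "targets": "-60 0 0 0 0 0; -15 0 0 0 0 0; 0 0 0 0 0 0"
}}

```text
clock: 4.58
position: [0.4453, -0.2217, 0.2576]
ee_rot: [0.708, 0.706, -0.0, 0.0]
ft_force: [-0.3, 0.6, 0.4]
grip_width: 0.994
```

Run:
```python
from h import *
np.set_printoptions(precision=4,suppress=True)
p=snap('wrist','wr1');print(manip.get_obs()['position'])
p2=snap('side','side1')
for nm in ['plate_red','plate_silver','plate_blue','plate_black']:
    for r in manip.search_frame(p,nm)[:3]:
        print(' ',nm,round(r['p'],2),w(p,r['xyz']),np.round(proj(p,w(p,r['xyz']))))
```

```text
[ 0.4456 -0.2204  0.2575]
  plate_red 0.76 [ 0.4472 -0.2239  0.1302] [285. 203.]
  plate_silver 0.91 [ 0.4556 -0.209   0.083 ] [293. 178.]
  plate_blue 0.88 [ 0.2783 -0.2402  0.0113] [147. 195.]
  plate_blue 0.78 [ 0.2375 -0.3505  0.0136] [124. 278.]
  plate_blue 0.76 [ 0.4584 -0.2034  0.0492] [294. 168.]
  plate_black 0.68 [ 0.4411 -0.1931  0.0092] [279. 156.]
```

View pics/wr1.png

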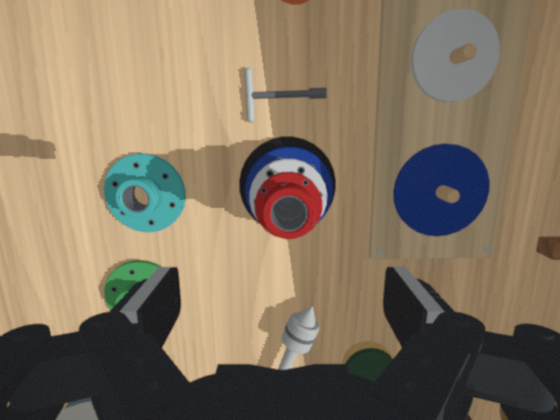

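The wrist view shows the red hub's bore at (290,212), with the stack below it. The blue pad is at (442,190) and the silver pad at (456,55).

```bash
cat >> h.py <<'E'
def seg(p,u,v,h,tol=40,ref=None):
    b=p['frame'][max(0,v-h):v+h,max(0,u-h):u+h]; lab=cv2.cvtColor(b,cv2.COLOR_RGB2LAB).astype(int)
    return b,lab
E
python3 - <<'E'
from h import *
np.set_printoptions(precision=4,suppress=True)
p=snap('wrist')
print('red hub',ray(p,290,211,.144),'blue pad',ray(p,441.5,190,.02),'silver pad',ray(p,455.5,55.5,.02),'black fl',ray(p,287.5,187,.005))
a=p['frame'][140:250,230:350,::-1]; cv2.imwrite('pics/c2.png',cv2.resize(a,None,fx=5,fy=5,interpolation=2))
E
```

```text
red hub [ 0.4522 -0.2254  0.144 ] blue pad [ 0.6377 -0.2307  0.02  ] silver pad [ 0.6348 -0.0817  0.02  ] black fl [ 0.4524 -0.2299  0.005 ]
```

View pics/c2.png

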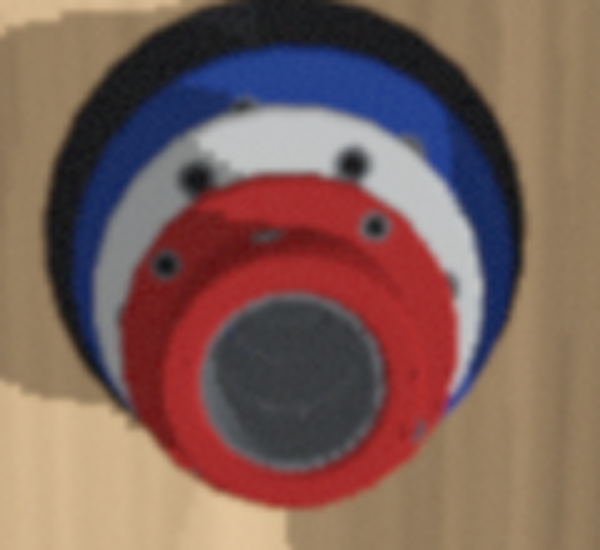

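{"op": "arm_command", "data": {
  "targets": "-10 5 30 0 0 0; 0 0 40 0 0 0; 0 0 30 0 0 0; 0 0 20 0 0 0; 0 0 9.5 0 0 0"
}}

```text
clock: 5.55
position: [0.4502, -0.2303, 0.1272]
ee_rot: [0.707, 0.707, -0.0, -0.001]
ft_force: [-0.1, -0.6, 0.0]
grip_width: 1.0
```

{"op": "arm_command", "data": {
  "targets": "0 0 0 0 0 0; 0 0 0 0 0 0"
}}

```text
clock: 5.8
position: [0.4511, -0.231, 0.1289]
ee_rot: [0.707, 0.707, 0.0, 0.0]
ft_force: [0.1, 0.1, 0.2]
grip_width: 0.997
```

Run:
```python
from h import *
p=snap('wrist');a=p['frame'][:,:,::-1]; cv2.imwrite('pics/c3.png',a); o=manip.get_obs();print(o['position'],o['ft_force'])
```

```text
[ 0.45109039 -0.23098505  0.12890015] [-0.03695574 -0.28747952 -0.71263513]
```

View pics/c3.png

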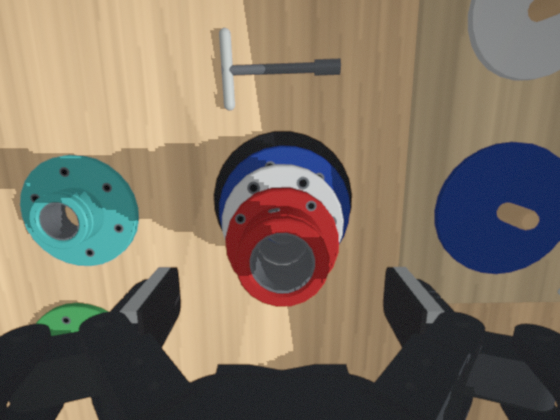

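The hub at (283,263) is centred between the jaws, so I'll close now.

{"op": "arm_command", "data": {
  "targets": "0 0 0 0 0 0; 0 0 0 0 0 0; 0 0 0 0 0 0; 0 0 0 0 0 0; 0 0 0 0 0 0",
  "grip": 30,
  "squeeze": 60
}}

```text
clock: 6.48
position: [0.4505, -0.2309, 0.1281]
ee_rot: [0.707, 0.707, 0.0, -0.0]
ft_force: [-0.2, -0.1, 0.6]
grip_width: 0.348
```

{"op": "arm_command", "data": {
  "targets": "0 0 0 0 0 0; 0 0 0 0 0 0; 0 0 0 0 0 0"
}}

```text
clock: 6.85
position: [0.4505, -0.2309, 0.1281]
ee_rot: [0.707, 0.707, 0.0, -0.0]
ft_force: [0.1, -1.0, 0.3]
grip_width: 0.35
```

{"op": "arm_command", "data": {
  "targets": "0 0 -2 0 0 0; 0 0 -8 0 0 0; 0 0 -20 0 0 0; 0 0 -30 0 0 0; 0 0 -30 0 0 0"
}}

```text
clock: 7.48
position: [0.4504, -0.2311, 0.2195]
ee_rot: [0.708, 0.707, 0.0, 0.0]
ft_force: [0.1, -0.1, 0.9]
grip_width: 0.349
```

Run:
```python
from h import *
p=snap('wrist','c4');p=snap('side','s4'); o=manip.get_obs();print(o['position'],o['ft_force'],o['grip_width'])
```

```text
[ 0.45194574 -0.23173537  0.2212802 ] [0.20656862 0.80511219 0.42786314] 0.35176317017074066
```

View pics/c4.png

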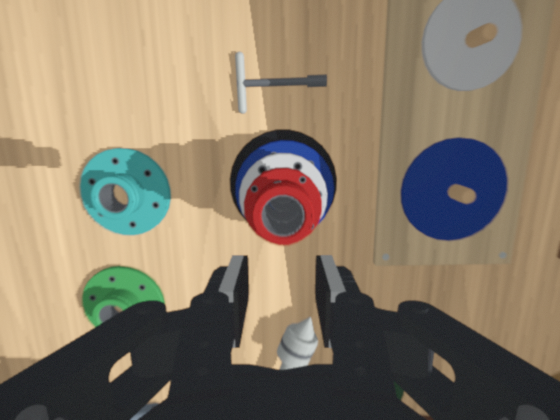

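View pics/s4.png

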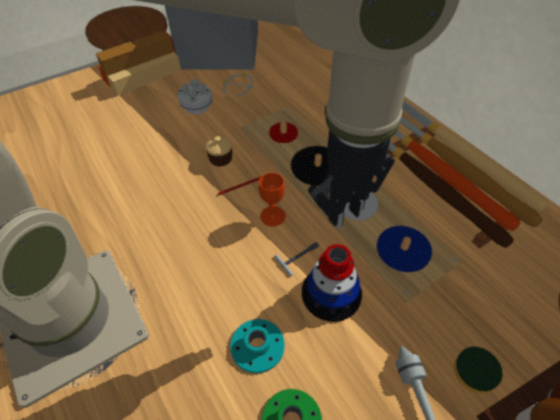

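Run:
```python
from h import *
np.set_printoptions(precision=4,suppress=True)
P=[snap('wrist'),snap('side'),snap('top','t4')]; o=manip.get_obs();x=o['position'];print(x,o['ee_rot'])
for p in P:
  f,M,t=cal(p);print('cam',-M.T@t,'fwd',M[2],'TCP',proj(p,x),'tip',proj(p,x-[0,0,.008]),'hub',proj(p,[.451,-.231,.144]))
  for r in manip.search_frame(p,'plate_red')[:2]: print(r['p'],w(p,r['xyz']))
```

```text
[ 0.4504 -0.2307  0.2179] [ 0.7074  0.7068  0.0002 -0.0002]
cam [ 0.4505 -0.1659  0.3884] fwd [ 0.004  -0.2601 -0.9656] TCP (np.float64(280.18299522370876), np.float64(249.771290040062)) tip (np.float64(280.1737332478374), np.float64(244.62567727421467)) hub (np.float64(280.90866916902155), np.float64(214.59562024721635))
0.97 [ 0.4499 -0.2238  0.1318]
cam [ 0.1567 -0.5111  0.7551] fwd [ 0.3344  0.5282 -0.7805] TCP (np.float64(342.05343453520993), np.float64(228.40633232339684)) tip (np.float64(341.5366124728467), np.float64(231.3715394422587)) hub (np.float64(337.9957107194986), np.float64(253.80702052544802))
0.62 [ 0.4462 -0.2345  0.122 ]
cam [ 0.3453 -0.0634  1.099 ] fwd [ 0.1194  0.0056 -0.9928] TCP (np.float64(362.74550547274123), np.float64(212.40479594906418)) tip (np.float64(361.97522286605204), np.float64(212.87973045484145)) hub (np.float64(356.2566497764748), np.float64(216.21698844809762))
0.85 [ 0.4502 -0.2124  0.1195]
```

View pics/t4.png

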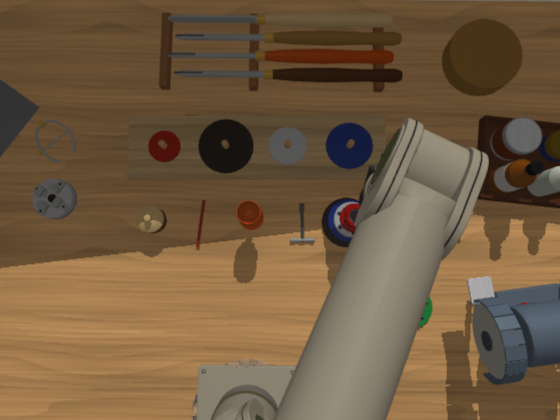

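Run:
```python
from h import *
a=cv2.imread('pics/s4.png')[130:300,270:440]; cv2.imwrite('pics/c5.png',cv2.resize(a,None,fx=3.5,fy=3.5,interpolation=2))
a=cv2.imread('pics/t4.png')[150:260,310:420]; cv2.imwrite('pics/c6.png',cv2.resize(a,None,fx=5,fy=5,interpolation=2))
```

```text
(no output)
```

View pics/c5.png

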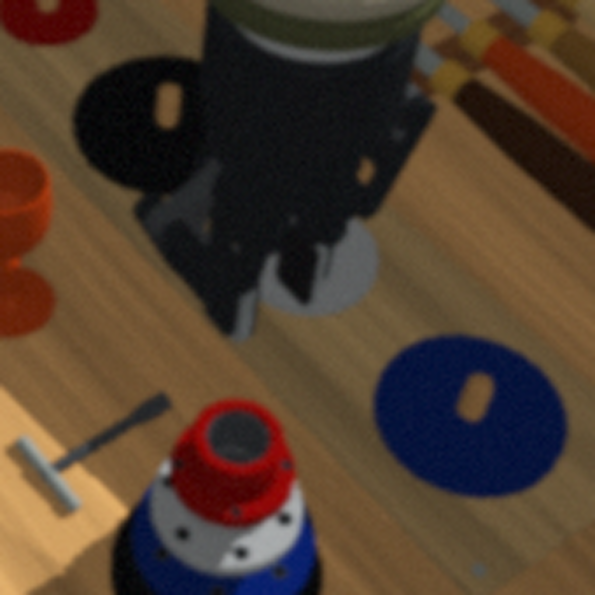

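View pics/c6.png

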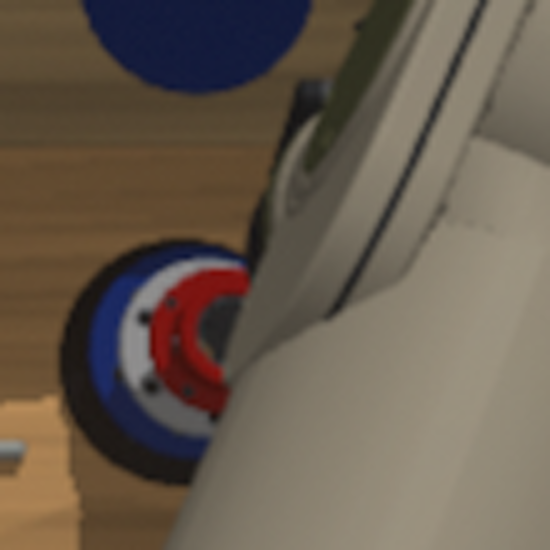

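Run:
```python
from h import *
np.set_printoptions(precision=4,suppress=True)
a=snap('wrist','c7');b=snap('side');print(manip.get_obs()['position'])
for z in [.2,.21,.22,.23,.24,.25,.26]:
  print(z,'W',ray(a,243,257,z)[:2],ray(a,320,257,z)[:2],'S',ray(b,338,226,z)[:2],ray(b,356.6,216,z)[:2])
im=a['frame'][230:380,170:390,::-1]; cv2.imwrite('pics/c8.png',cv2.resize(im,None,fx=3.5,fy=3.5,interpolation=2))
```

```text
[ 0.4502 -0.2308  0.2175]
0.2 W [ 0.4269 -0.2394] [ 0.4715 -0.2395] S [ 0.4577 -0.2138] [ 0.4966 -0.2146]
0.21 W [ 0.4281 -0.2354] [ 0.4703 -0.2354] S [ 0.4523 -0.2192] [ 0.4905 -0.2199]
0.22 W [ 0.4294 -0.2314] [ 0.4692 -0.2314] S [ 0.4469 -0.2245] [ 0.4844 -0.2253]
0.23 W [ 0.4306 -0.2273] [ 0.468  -0.2274] S [ 0.4415 -0.2299] [ 0.4782 -0.2306]
0.24 W [ 0.4318 -0.2233] [ 0.4668 -0.2233] S [ 0.436  -0.2352] [ 0.4721 -0.236 ]
0.25 W [ 0.4331 -0.2193] [ 0.4656 -0.2193] S [ 0.4306 -0.2406] [ 0.466  -0.2413]
0.26 W [ 0.4343 -0.2152] [ 0.4644 -0.2152] S [ 0.4252 -0.2459] [ 0.4599 -0.2466]
```

View pics/c8.png

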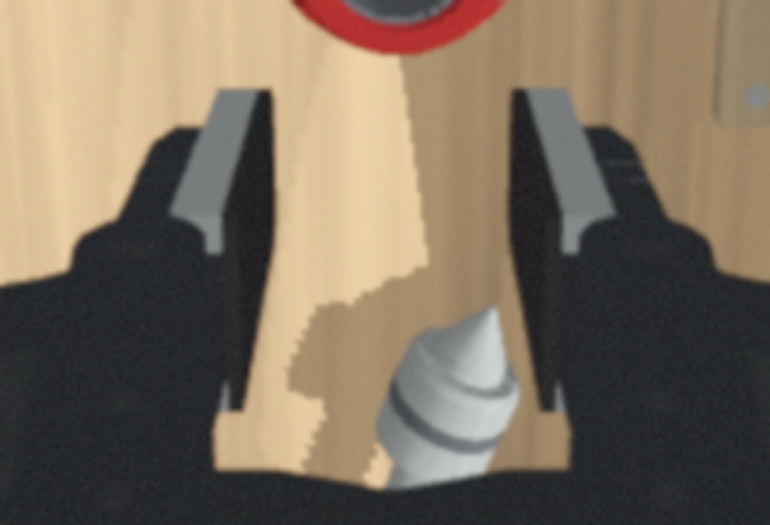

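The side and wrist views agree that the fingertips are at about z=0.25 while the TCP reads 0.218. So the tips sit about 32 mm behind the reported TCP, not 8 mm ahead, and the jaws closed above the hub. Nothing moved. I'll re-measure the offset with the jaws set to 62 mm.

{"op": "arm_command", "data": {
  "targets": "0 0 15 0 0 0; 0 0 15 0 0 0; 0 0 10 0 0 0; 0 0 0 0 0 0; 0 0 0 0 0 0",
  "grip": 62
}}

```text
clock: 8.6
position: [0.4507, -0.231, 0.1783]
ee_rot: [0.707, 0.707, 0.0, 0.0]
ft_force: [0.6, -0.1, 0.6]
grip_width: 0.731
```

Run:
```python
from h import *
a=snap('wrist');b=snap('side');o=manip.get_obs();print(o['position'],o['grip_width'])
im=b['frame'][150:320,270:440,::-1]; im=cv2.resize(im,None,fx=3,fy=3,interpolation=2)
im2=cv2.resize(a['frame'][:,:,::-1][180:400,130:430],None,fx=1,fy=1); 
im2=cv2.copyMakeBorder(im2,0,510-220,0,0,0)
cv2.imwrite('pics/c9.png',np.hstack([im,im2])[:, :800])
```

```text
[ 0.45078317 -0.23097988  0.17845302] 0.7251454485394531
```

View pics/c9.png

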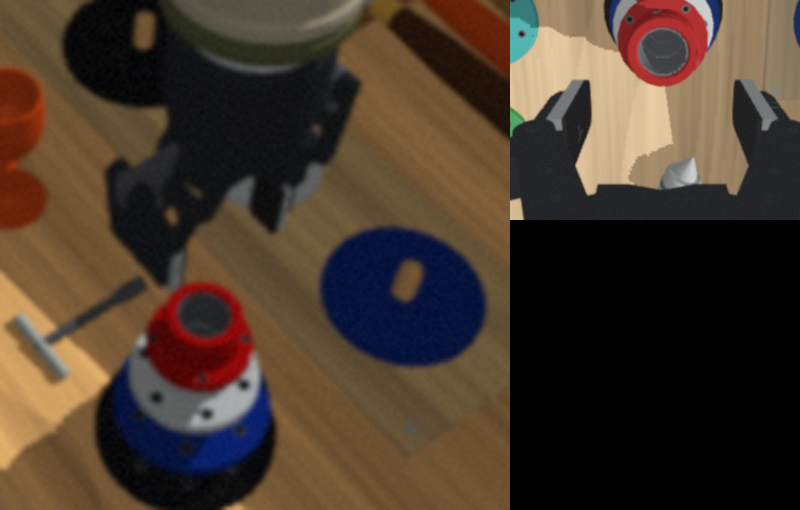

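Run:
```python
from h import *
np.set_printoptions(precision=4,suppress=True)
a=snap('wrist');b=snap('side')
for z in [.19,.2,.21,.22,.23]:
  print(z,'W',ray(a,212,260,z)[:2],ray(a,355,260,z)[:2],'S',ray(b,329,246.7,z)[:2],ray(b,361.7,227.7,z)[:2])
```

```text
0.19 W [ 0.4159 -0.2296] [ 0.486  -0.2297] S [ 0.4252 -0.2333] [ 0.4938 -0.2332]
0.2 W [ 0.4181 -0.2254] [ 0.4837 -0.2255] S [ 0.4205 -0.2382] [ 0.4879 -0.2381]
0.21 W [ 0.4203 -0.2213] [ 0.4813 -0.2214] S [ 0.4157 -0.2431] [ 0.4819 -0.243 ]
0.22 W [ 0.4225 -0.2172] [ 0.479  -0.2172] S [ 0.411 -0.248] [ 0.4759 -0.2479]
0.23 W [ 0.4247 -0.213 ] [ 0.4767 -0.2131] S [ 0.4062 -0.253 ] [ 0.47   -0.2529]
```

{"op": "arm_command", "data": {
  "targets": "0 0 20 0 0 0; 0 0 20 0 0 0; 0 0 18 0 0 0; 0 0 15 0 0 0; 0 0 10 0 0 0"
}}

```text
clock: 9.43
position: [0.4504, -0.2309, 0.0943]
ee_rot: [0.707, 0.707, -0.0, -0.0]
ft_force: [-0.7, -0.4, -0.2]
grip_width: 0.726
```

```bash
cat >> h.py <<'E'
def duo(name,u=335,v=255):
    a=snap('wrist');b=snap('side');o=manip.get_obs();print(np.round(o['position'],4),np.round(o['ft_force'],1),round(o['grip_width']*85.4,1))
    h=80;im=b['frame'][v-h:v+h,u-h:u+h,::-1]; im=cv2.resize(im,(480,480),interpolation=2)
    im2=a['frame'][:,:,::-1][120:420,125:435]
    cv2.imwrite('pics/'+name+'.png',np.hstack([im,cv2.copyMakeBorder(im2,0,180,0,0,0)]))
E
python3 -c "
from h import *
duo('d1')"
```

```text
[ 0.4501 -0.2308  0.0942] [-0.  -0.7  1.2] 62.4
```

View pics/d1.png

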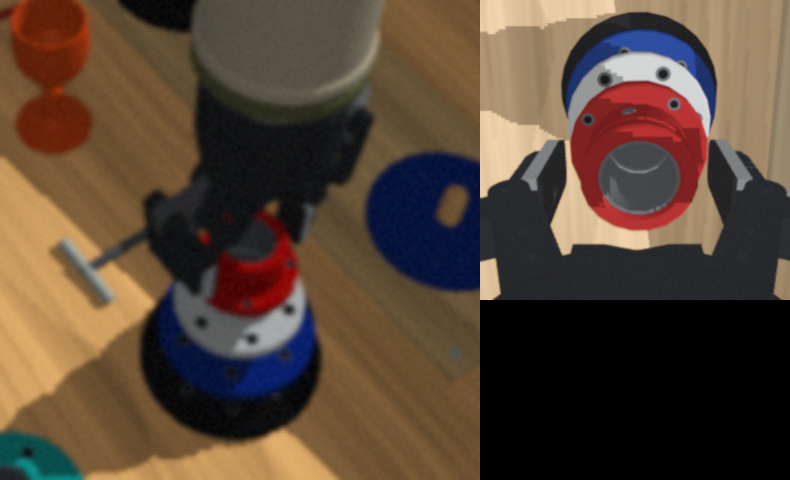

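The fingers now flank the hub, with the tips just above the red flange.

{"op": "arm_command", "data": {
  "targets": "0 0 2 0 0 0; 0 0 0 0 0 0; 0 0 0 0 0 0; 0 0 0 0 0 0; 0 0 0 0 0 0",
  "grip": 36,
  "squeeze": 60
}}

```text
clock: 10.15
position: [0.4512, -0.2311, 0.094]
ee_rot: [0.707, 0.707, 0.001, 0.001]
ft_force: [-1.0, 0.6, 6.5]
grip_width: 0.521
```

{"op": "arm_command", "data": {
  "targets": "0 0 0 0 0 0; 0 0 0 0 0 0; 0 0 -2 0 0 0; 0 0 -5 0 0 0; 0 0 -8 0 0 0"
}}

```text
clock: 10.78
position: [0.4503, -0.2308, 0.1084]
ee_rot: [0.707, 0.707, -0.0, -0.0]
ft_force: [0.5, -0.8, -2.4]
grip_width: 0.522
```

```bash
python3 -c "
from h import *
duo('d2')"
```

```text
[ 0.4511 -0.231   0.109 ] [-0.7 -0.5 -2.1] 44.2
```

View pics/d2.png

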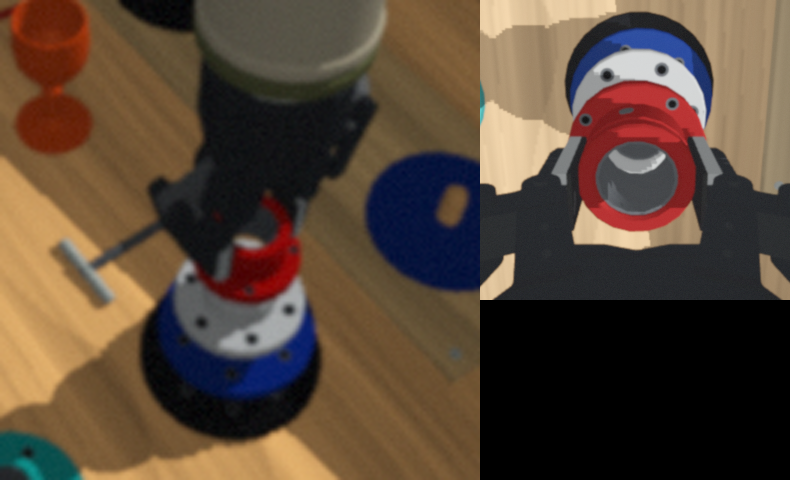

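The red plate is held: width 44 mm, weight about 2.5 N, with light showing under it. I'll lift it clear and carry it to the red pad.

{"op": "arm_command", "data": {
  "targets": "0 0 -30 0 0 0; 0 0 -30 0 0 0; 40 30 -10 0 0 0; 50 30 0 0 0 0; 55 30 0 0 0 0"
}}

```text
clock: 11.5
position: [0.5415, -0.0847, 0.1785]
ee_rot: [0.708, 0.706, 0.001, 0.0]
ft_force: [1.7, 0.2, -3.1]
grip_width: 0.518
```

{"op": "arm_command", "data": {
  "targets": "55 30 0 0 0 0; 55 30 0 0 0 0; 55 20 0 0 0 0; 50 10 0 0 0 0; 40 0 0 0 0 0"
}}

```text
clock: 12.12
position: [0.6308, 0.1712, 0.1774]
ee_rot: [0.707, 0.707, -0.0, -0.0]
ft_force: [0.1, -0.7, -2.8]
grip_width: 0.516
```

{"op": "arm_command", "data": {
  "targets": "30 0 20 0 0 0; 10 0 20 0 0 0; 0 0 20 0 0 0; 0 0 20 0 0 0; 0 0 0 0 0 0"
}}

```text
clock: 12.75
position: [0.6299, 0.2066, 0.0961]
ee_rot: [0.708, 0.706, -0.002, -0.0]
ft_force: [0.1, -0.4, -2.1]
grip_width: 0.519
```

```bash
python3 -c "
from h import *
duo('d3',283,125)
p=snap('top','t5')
np.set_printoptions(precision=4,suppress=True)
P=snap('wrist','w5')
for n in ['pad_red','pad_black','pad_silver','pad_blue','plate_red']:
  for r in manip.search_frame(P,n)[:2]: print(n,round(r['p'],2),w(P,r['xyz']))
"
```

```text
[0.6312 0.2076 0.0985] [ 1.2  0.6 -1.3] 44.2
pad_red 0.67 [0.6305 0.2326 0.0203]
plate_red 0.91 [0.6274 0.2201 0.1402]
plate_red 0.37 [0.6336 0.2342 0.021 ]
```

View pics/d3.png

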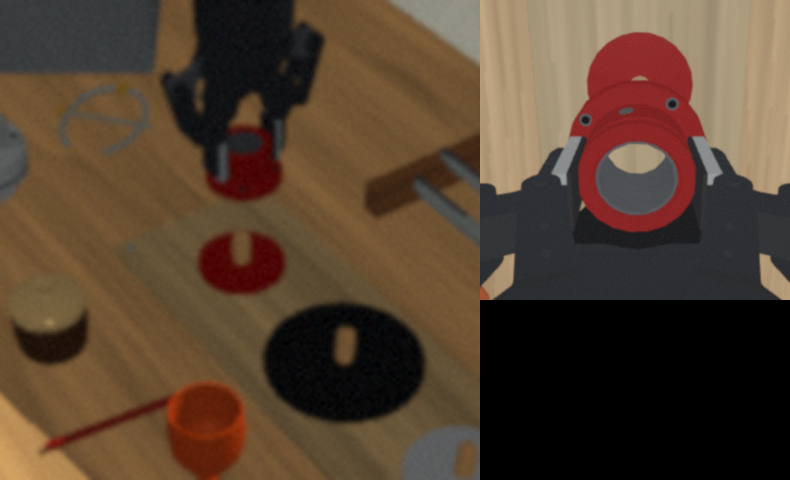

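View pics/w5.png

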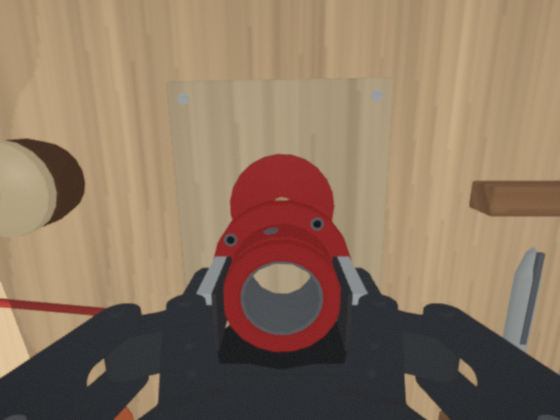

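The side view shows the plate above the red pad, whose peg is at about (284,124). The wrist view shows the pad's rim centre near (282,205).

```bash
python3 -c "
from h import *
np.set_printoptions(precision=4,suppress=True)
a=snap('wrist');b=snap('side');c=snap('top');o=manip.get_obs()['position'];print(o)
print('wrist',ray(a,282.5,205.5,.02),'L',ray(a,231,203,.02),'R',ray(a,334,203,.02),'T',ray(a,282,154,.02))
print('side peg top',ray(b,283.7,123,.049),'base',ray(b,283.3,132.5,.02))
print('top0', ray(c,164,145.8,.02))
im=b['frame'][90:170,235:335,::-1]; cv2.imwrite('pics/e1.png',cv2.resize(im,None,fx=7,fy=7,interpolation=2))
"
```

```text
[0.6308 0.2087 0.0982]
wrist [0.6309 0.2161 0.02  ] L [0.5928 0.2181 0.02  ] R [0.6689 0.218  0.02  ] T [0.6305 0.2538 0.02  ]
side peg top [0.6293 0.2086 0.049 ] base [0.6264 0.2064 0.02  ]
top0 [0.6313 0.2115 0.02  ]
```

View pics/e1.png

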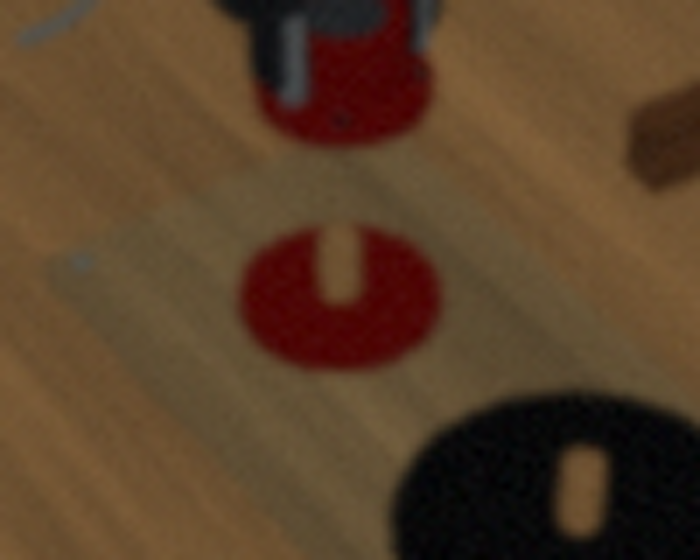

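View pics/t5.png

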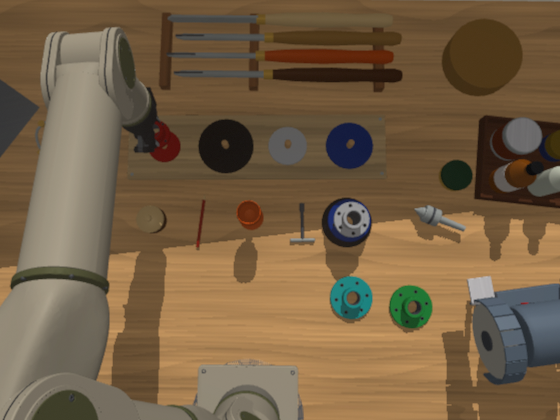

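```bash
python3 -c "
from h import *
np.set_printoptions(precision=4,suppress=True)
b=snap('side');o=manip.get_obs()['position'];print(o)
print(ray(b,284,101.9,.1125),ray(b,284,101.9,.116),'pad',ray(b,283.6,132.6,.02))
print(proj(b,[.6305,.2085,.113]))
"
```

```text
[0.6308 0.2087 0.0982]
[0.6321 0.2109 0.1125] [0.6295 0.2069 0.116 ] pad [0.6268 0.2056 0.02  ]
(np.float64(283.99170874675707), np.float64(102.44563602050533))
```

{"op": "arm_command", "data": {
  "targets": "1 -1 15 0 0 0; 0 0 15 0 0 0; 0 0 15 0 0 0; 0 0 8 0 0 0; 0 0 0 0 0 0"
}}

```text
clock: 14.02
position: [0.6294, 0.2094, 0.0443]
ee_rot: [0.708, 0.707, -0.001, -0.0]
ft_force: [-0.2, -0.7, -1.6]
grip_width: 0.517
```

```bash
python3 -c "
from h import *
duo('d4',283,125)
"
```

```text
[0.6301 0.2096 0.0455] [ 0.4  0.2 -1.7] 44.1
```

View pics/d4.png

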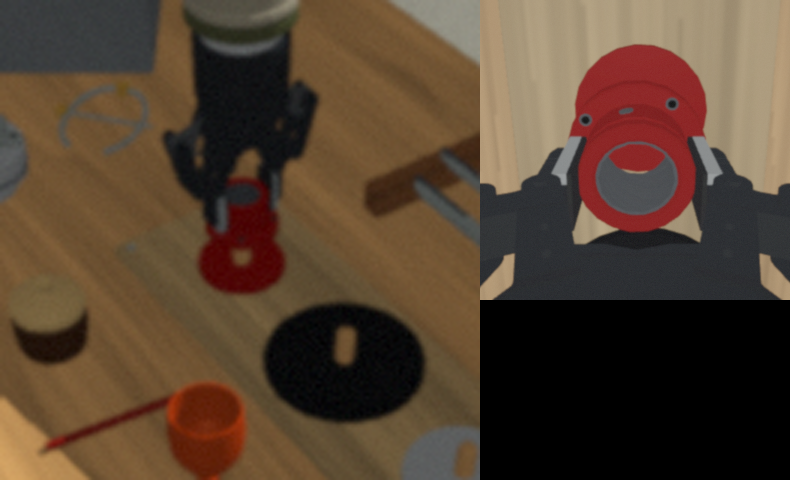

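{"op": "arm_command", "data": {
  "targets": "0 0 4 0 0 0; 0 0 4 0 0 0; 0 0 4 0 0 0; 0 0 0 0 0 0"
}}

```text
clock: 14.62
position: [0.6295, 0.2095, 0.0327]
ee_rot: [0.707, 0.707, -0.0, -0.0]
ft_force: [0.3, -0.5, -1.9]
grip_width: 0.516
```

```bash
python3 -c "
from h import *
duo('d5',283,125)
"
```

```text
[0.6298 0.2096 0.0331] [ 0.7  0.  -1.6] 43.5
```

View pics/d5.png

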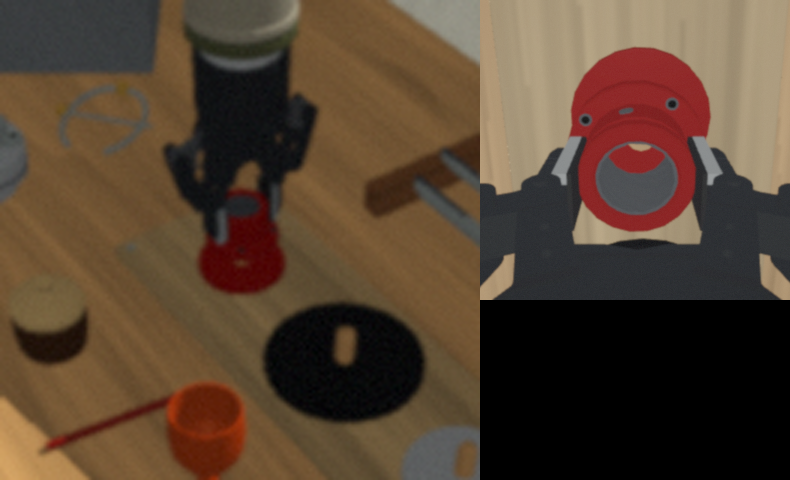

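The peg tip shows inside the bore, centred sideways, with no contact force. I'll continue down.

{"op": "arm_command", "data": {
  "targets": "0 0 5 0 0 0; 0 0 5 0 0 0; 0 0 5 0 0 0; 0 0 5 0 0 0; 0 0 2 0 0 0"
}}

```text
clock: 15.35
position: [0.6295, 0.2095, 0.0106]
ee_rot: [0.707, 0.707, -0.0, -0.0]
ft_force: [-0.4, 0.9, -2.6]
grip_width: 0.517
```

```bash
python3 -c "
from h import *
duo('d6',283,125)
"
```

```text
[0.6296 0.2095 0.0108] [-0.3  0.3 -2.8] 44.4
```

View pics/d6.png

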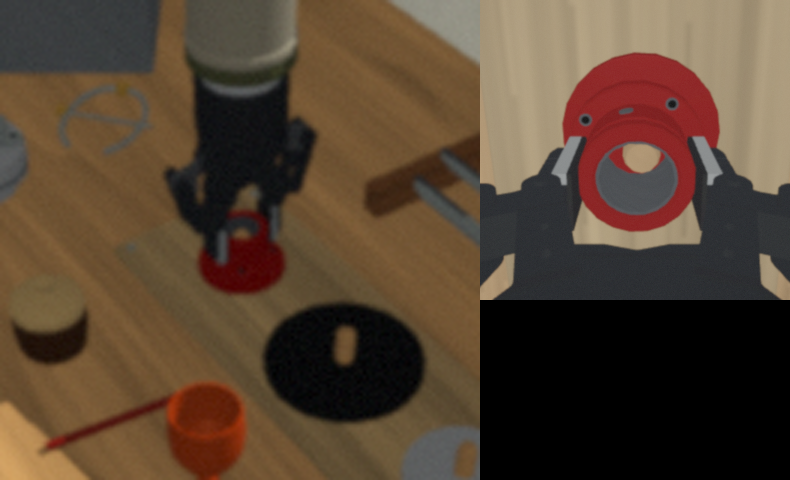

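{"op": "arm_command", "data": {
  "targets": "0 0 2 0 0 0; 0 0 1.5 0 0 0; 0 0 0 0 0 0"
}}

```text
clock: 15.82
position: [0.6297, 0.2096, 0.0075]
ee_rot: [0.707, 0.707, -0.0, -0.0]
ft_force: [-0.1, 0.5, -2.4]
grip_width: 0.522
```

{"op": "arm_command", "data": {
  "targets": "0 0 1 0 0 0; 0 0 0 0 0 0"
}}

```text
clock: 16.08
position: [0.6297, 0.2096, 0.0066]
ee_rot: [0.707, 0.707, 0.0, -0.0]
ft_force: [-0.2, 1.0, -3.1]
grip_width: 0.516
```

{"op": "arm_command", "data": {
  "targets": "0 0 1 0 0 0; 0 0 0 0 0 0"
}}

```text
clock: 16.32
position: [0.6299, 0.2097, 0.0061]
ee_rot: [0.707, 0.707, 0.0, -0.0]
ft_force: [-2.5, -0.1, 4.3]
grip_width: 0.515
```

Contact with the pad: the force went from -2.5 N to +4.3 N at the expected height. I'll release and rise.

{"op": "arm_command", "data": {
  "targets": "0 0 0.3 0 0 0; 0 0 0 0 0 0; 0 0 0 0 0 0; 0 0 0 0 0 0; 0 0 0 0 0 0",
  "grip": 64
}}

```text
clock: 16.95
position: [0.6298, 0.2096, 0.0053]
ee_rot: [0.707, 0.707, 0.0, -0.0]
ft_force: [0.3, 0.3, -1.1]
grip_width: 0.748
```

{"op": "arm_command", "data": {
  "targets": "0 0 -20 0 0 0; 0 0 -30 0 0 0; 0 0 -40 0 0 0; 0 0 -40 0 0 0; -40 0 -30 0 0 0"
}}

```text
clock: 17.58
position: [0.6299, 0.1729, 0.1683]
ee_rot: [0.705, 0.709, 0.002, -0.0]
ft_force: [0.8, -1.2, 0.4]
grip_width: 0.756
```

```bash
python3 -c "
from h import *
duo('d7',283,125)
"
```

```text
[0.6323 0.1638 0.1712] [ 0.8 -1.1  0.3] 64.2
```

View pics/d7.png

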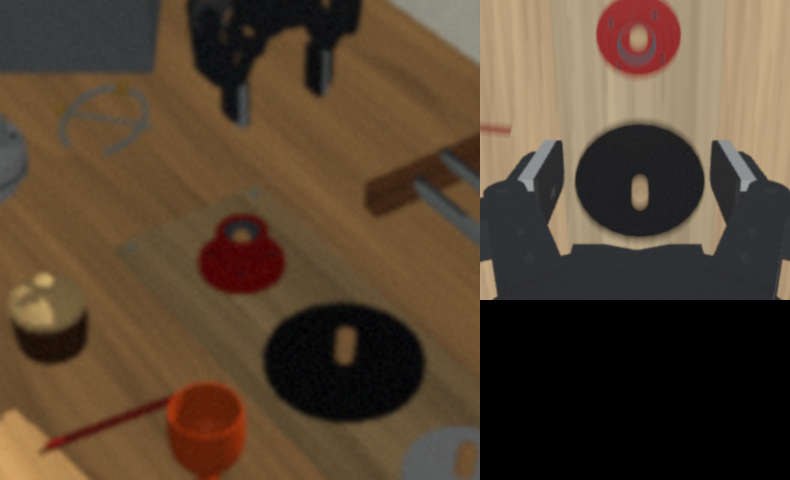

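Red is seated on its pad, with the peg inside the bore. I'll go back for silver.

{"op": "arm_command", "data": {
  "targets": "-55 -20 0 0 0 0; -55 -30 0 0 0 0; -55 -30 0 0 0 0; -55 -30 0 0 0 0; -55 -30 0 0 0 0"
}}

```text
clock: 18.3
position: [0.4887, -0.1067, 0.166]
ee_rot: [0.708, 0.706, 0.001, -0.0]
ft_force: [0.9, -1.3, 0.4]
grip_width: 0.748
```

{"op": "arm_command", "data": {
  "targets": "-55 -25 0 0 0 0; -45 -14 0 0 0 0; -25 0 10 0 0 0; 0 0 10 0 0 0; 0 0 0 0 0 0"
}}

```text
clock: 18.92
position: [0.4503, -0.229, 0.1449]
ee_rot: [0.707, 0.707, -0.0, -0.001]
ft_force: [-0.4, 0.7, -0.4]
grip_width: 0.748
```

```bash
cat >> h.py <<'E'
def look(name):
    a=snap('wrist'); o=manip.get_obs();print(np.round(o['position'],4),np.round(o['ft_force'],1))
    im=a['frame'][130:300,200:370,::-1]; cv2.imwrite('pics/'+name+'.png',cv2.resize(im,(510,510),interpolation=2)); return a
E
python3 -c "
from h import *
a=look('f1')
for r in manip.search_frame(a,'plate_silver')[:1]: print(w(a,r['xyz']))
print(proj(a,[.451,-.231,.108]))"
```

```text
[ 0.4507 -0.2288  0.1453] [-0.1  1.1  1.4]
[ 0.45237714 -0.22348879  0.08106943]
(np.float64(284.10542795254406), np.float64(235.3225882444985))
```

View pics/f1.png

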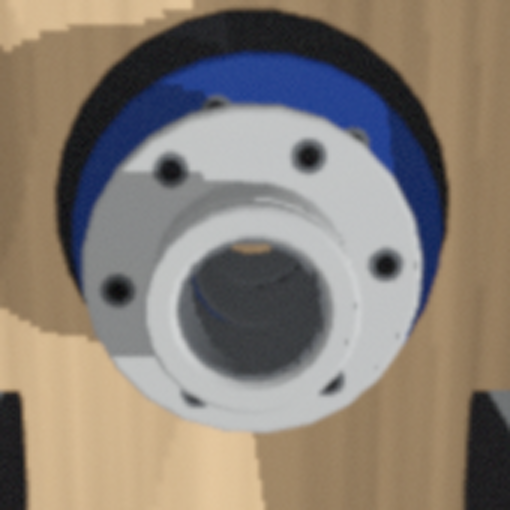

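The silver hub's ring is centred at about (285,232), on the TCP axis. I'll descend.

{"op": "arm_command", "data": {
  "targets": "0 0 25 0 0 0; 0 0 25 0 0 0; 0 0 20 0 0 0; 0 0 11 0 0 0; 0 0 5 0 0 0"
}}

```text
clock: 19.65
position: [0.4509, -0.2293, 0.0593]
ee_rot: [0.707, 0.707, 0.0, -0.0]
ft_force: [1.3, -0.7, -0.1]
grip_width: 0.749
```

{"op": "arm_command", "data": {
  "targets": "0 0 0 0 0 0; 0 0 0 0 0 0; 0 0 0 0 0 0; 0 0 0 0 0 0; 0 0 0 0 0 0",
  "grip": 36,
  "squeeze": 60
}}

```text
clock: 20.27
position: [0.4513, -0.2297, 0.0601]
ee_rot: [0.707, 0.707, 0.001, 0.0]
ft_force: [-0.6, 2.5, 5.8]
grip_width: 0.517
```

{"op": "arm_command", "data": {
  "targets": "0 0 0 0 0 0; 0 0 0 0 0 0; 0 0 -2 0 0 0; 0 0 -8 0 0 0; 0 0 -20 0 0 0"
}}

```text
clock: 20.9
position: [0.4498, -0.2296, 0.0893]
ee_rot: [0.708, 0.707, -0.001, -0.001]
ft_force: [-0.4, 0.6, -2.2]
grip_width: 0.522
```

```bash
python3 -c "
from h import *
duo('d8')"
```

```text
[ 0.4516 -0.2303  0.091 ] [-0.1  0.3 -3.4] 44.2
```

View pics/d8.png

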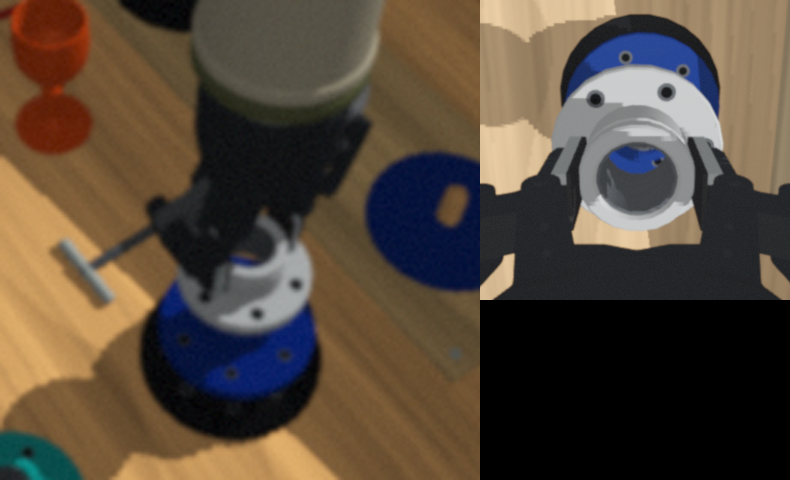

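Silver is held. Next, the silver pad.

{"op": "arm_command", "data": {
  "targets": "0 0 -30 0 0 0; 0 20 -20 0 0 0; 20 40 0 0 0 0; 35 40 0 0 0 0; 40 40 0 0 0 0"
}}

```text
clock: 21.62
position: [0.5916, -0.134, 0.1386]
ee_rot: [0.708, 0.706, -0.0, -0.0]
ft_force: [0.2, -1.3, -3.4]
grip_width: 0.517
```

{"op": "arm_command", "data": {
  "targets": "30 30 10 0 0 0; 16 13 20 0 0 0; 0 0 20 0 0 0; 0 0 20 0 0 0; 0 0 18 0 0 0"
}}

```text
clock: 22.25
position: [0.6329, -0.09, 0.05]
ee_rot: [0.708, 0.706, -0.0, -0.0]
ft_force: [0.5, -0.8, -3.7]
grip_width: 0.518
```

{"op": "arm_command", "data": {
  "targets": "0 0 2 0 0 0; 0 0 0 0 0 0"
}}

```text
clock: 22.5
position: [0.6339, -0.0893, 0.0497]
ee_rot: [0.708, 0.707, 0.0, 0.0]
ft_force: [0.1, 0.7, -3.9]
grip_width: 0.519
```

```bash
python3 -c "
from h import *
duo('d9',358,200)"
```

```text
[ 0.6343 -0.0892  0.0502] [ 0.4 -0.4 -3.3] 44.4
```

View pics/d9.png

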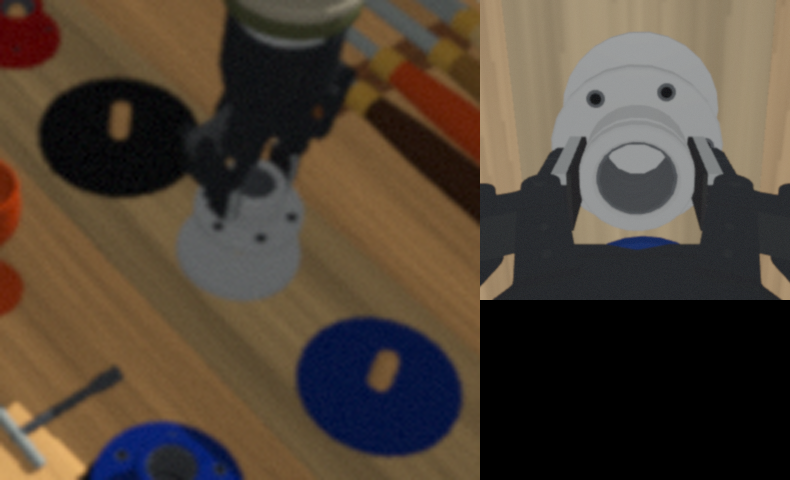

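{"op": "arm_command", "data": {
  "targets": "0 0 5 0 0 0; 0 0 5 0 0 0; 0 0 4 0 0 0; 0 0 3 0 0 0; 0 0 0 0 0 0"
}}

```text
clock: 23.22
position: [0.6336, -0.0889, 0.032]
ee_rot: [0.707, 0.707, -0.0, -0.0]
ft_force: [-0.0, -0.4, -3.8]
grip_width: 0.521
```

```bash
python3 -c "
from h import *
duo('d10',358,200)"
```

```text
[ 0.6338 -0.0889  0.0323] [-0.5 -0.2 -2.8] 44.3
```

View pics/d10.png

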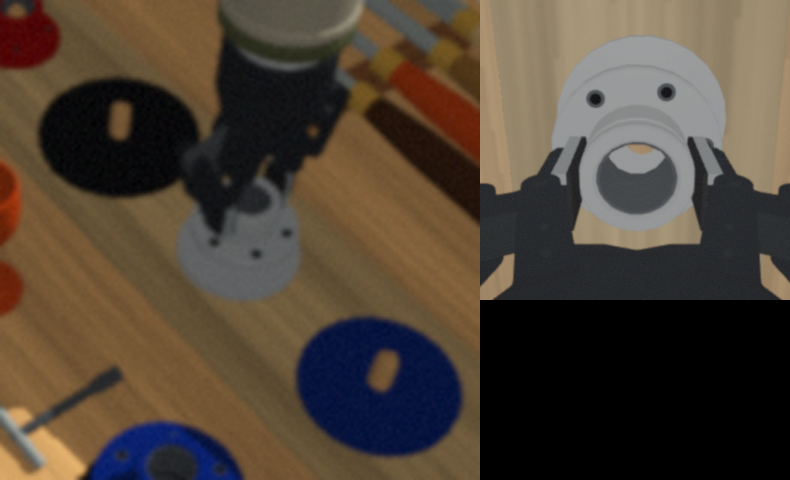

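The peg is inside the bore, as it was with red. I'll continue down; contact should come near TCP z of 0.007.

{"op": "arm_command", "data": {
  "targets": "0 0 5 0 0 0; 0 0 5 0 0 0; 0 0 5 0 0 0; 0 0 5 0 0 0; 0 0 2 0 0 0"
}}

```text
clock: 23.95
position: [0.6335, -0.0889, 0.0098]
ee_rot: [0.707, 0.707, -0.0, -0.0]
ft_force: [0.3, 0.3, -3.9]
grip_width: 0.521
```

{"op": "arm_command", "data": {
  "targets": "0 0 1.5 0 0 0; 0 0 0 0 0 0"
}}

```text
clock: 24.2
position: [0.6338, -0.0889, 0.0088]
ee_rot: [0.707, 0.707, 0.0, -0.0]
ft_force: [0.2, 0.3, -3.1]
grip_width: 0.515
```

{"op": "arm_command", "data": {
  "targets": "0 0 1 0 0 0; 0 0 0 0 0 0"
}}

```text
clock: 24.45
position: [0.634, -0.0889, 0.0083]
ee_rot: [0.707, 0.707, 0.0, 0.0]
ft_force: [-1.7, 0.8, 2.5]
grip_width: 0.521
```

{"op": "arm_command", "data": {
  "targets": "0 0 1 0 0 0; 0 0 0 0 0 0"
}}

```text
clock: 24.7
position: [0.634, -0.0889, 0.0082]
ee_rot: [0.707, 0.707, 0.001, -0.0]
ft_force: [-5.9, 2.2, 12.7]
grip_width: 0.519
```

{"op": "arm_command", "data": {
  "targets": "0 0 0 0 0 0; 0 0 0 0 0 0; 0 0 0 0 0 0; 0 0 0 0 0 0; 0 0 0 0 0 0",
  "grip": 64
}}

```text
clock: 25.32
position: [0.6338, -0.0889, 0.0067]
ee_rot: [0.707, 0.707, -0.0, -0.0]
ft_force: [0.5, 0.0, -0.3]
grip_width: 0.753
```

{"op": "arm_command", "data": {
  "targets": "0 0 -20 0 0 0; 0 0 -30 0 0 0; 0 0 -40 0 0 0; -15 -30 -30 0 0 0; -35 -40 0 0 0 0"
}}

```text
clock: 25.95
position: [0.5652, -0.1388, 0.1302]
ee_rot: [0.707, 0.708, 0.002, 0.002]
ft_force: [0.5, -1.3, -0.1]
grip_width: 0.747
```

{"op": "arm_command", "data": {
  "targets": "-40 -40 0 0 0 0; -35 -40 0 0 0 0; -15 -33 0 0 0 0; 0 0 0 0 0 0; 0 0 0 0 0 0"
}}

```text
clock: 26.58
position: [0.4515, -0.2283, 0.1276]
ee_rot: [0.707, 0.707, 0.001, 0.0]
ft_force: [0.8, -0.1, -0.2]
grip_width: 0.747
```

```bash
python3 -c "
from h import *
a=look('f2')
b=snap('side','s6');print(proj(a,[.451,-.230,.072]))"
```

```text
[ 0.4517 -0.2282  0.1274] [ 0.3 -0.9  0.2]
(np.float64(281.90300721769336), np.float64(226.26360518809219))
```

View pics/f2.png

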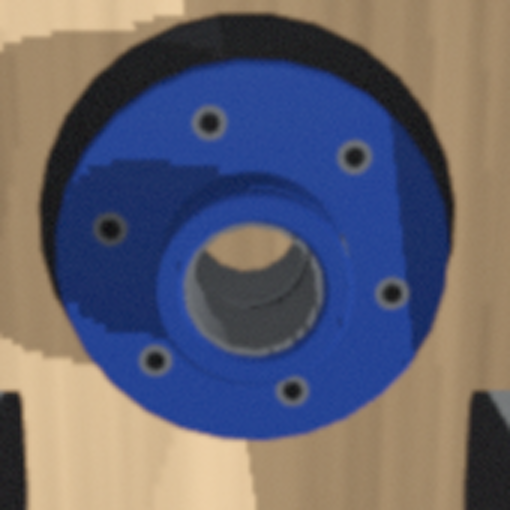

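View pics/s6.png

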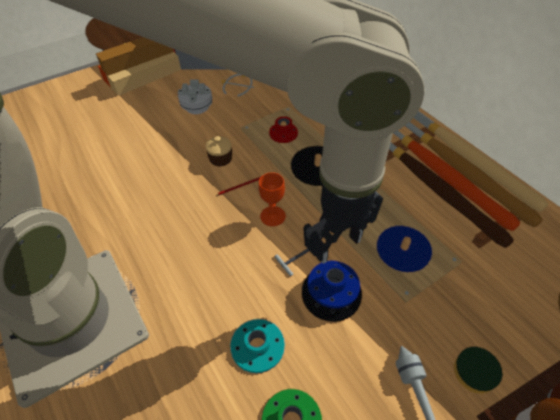

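The blue hub is at about (285,227). I'll shift slightly and descend.

{"op": "arm_command", "data": {
  "targets": "-2 1 30 0 0 0; 0 0 30 0 0 0; 0 0 20 0 0 0; 0 0 15 0 0 0; 0 0 8 0 0 0"
}}

```text
clock: 27.3
position: [0.4518, -0.2306, 0.0231]
ee_rot: [0.707, 0.707, -0.0, -0.0]
ft_force: [-0.3, -0.2, -0.1]
grip_width: 0.749
```

{"op": "arm_command", "data": {
  "targets": "0 0 0 0 0 0; 0 0 0 0 0 0; 0 0 0 0 0 0; 0 0 0 0 0 0; 0 0 0 0 0 0",
  "grip": 36,
  "squeeze": 60
}}

```text
clock: 27.92
position: [0.4522, -0.2308, 0.0244]
ee_rot: [0.707, 0.707, 0.0, 0.0]
ft_force: [-0.6, 1.8, 6.1]
grip_width: 0.525
```

{"op": "arm_command", "data": {
  "targets": "0 0 0 0 0 0; 0 0 0 0 0 0; 0 0 -2 0 0 0; 0 0 -8 0 0 0; 0 0 -20 0 0 0"
}}

```text
clock: 28.55
position: [0.4505, -0.2304, 0.0536]
ee_rot: [0.708, 0.707, -0.001, -0.001]
ft_force: [-0.3, 0.2, -5.8]
grip_width: 0.524
```

```bash
python3 -c "
from h import *
duo('d11')"
```

```text
[ 0.4524 -0.2312  0.0553] [ 1.7 -0.3 -5.8] 44.8
```

View pics/d11.png

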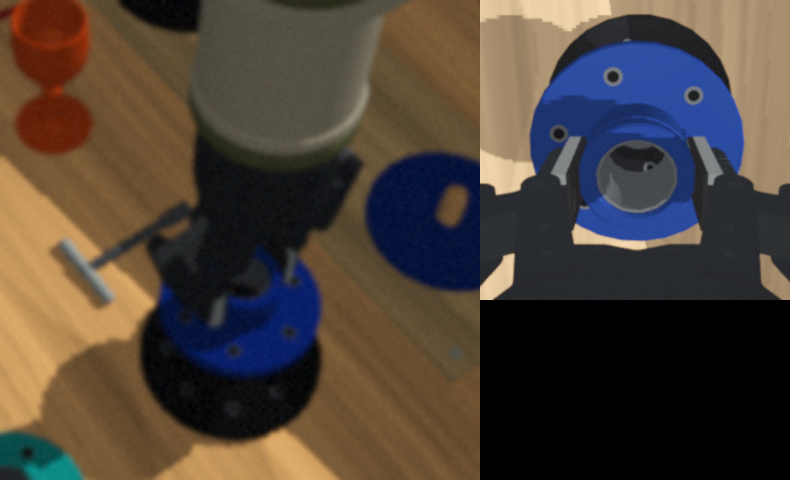

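Blue is held. Next, the blue pad at about (0.636, -0.238).

{"op": "arm_command", "data": {
  "targets": "0 0 -30 0 0 0; 0 20 -20 0 0 0; -2 40 0 0 0 0; -3 50 0 0 0 0; -2 45 0 0 0 0"
}}

```text
clock: 29.28
position: [0.6081, -0.2371, 0.1024]
ee_rot: [0.707, 0.707, 0.0, -0.001]
ft_force: [0.5, 0.2, -4.7]
grip_width: 0.519
```

{"op": "arm_command", "data": {
  "targets": "0 29 10 0 0 0; 0 0 15 0 0 0; 0 0 15 0 0 0; 0 0 15 0 0 0; 0 0 0 0 0 0"
}}

```text
clock: 29.9
position: [0.6343, -0.2374, 0.0473]
ee_rot: [0.708, 0.707, -0.0, -0.001]
ft_force: [-0.6, 0.2, -5.7]
grip_width: 0.521
```

```bash
python3 -c "
from h import *
duo('d12',403,245)"
```

```text
[ 0.6356 -0.238   0.0491] [-0.6 -0.8 -5.3] 44.6
```

View pics/d12.png

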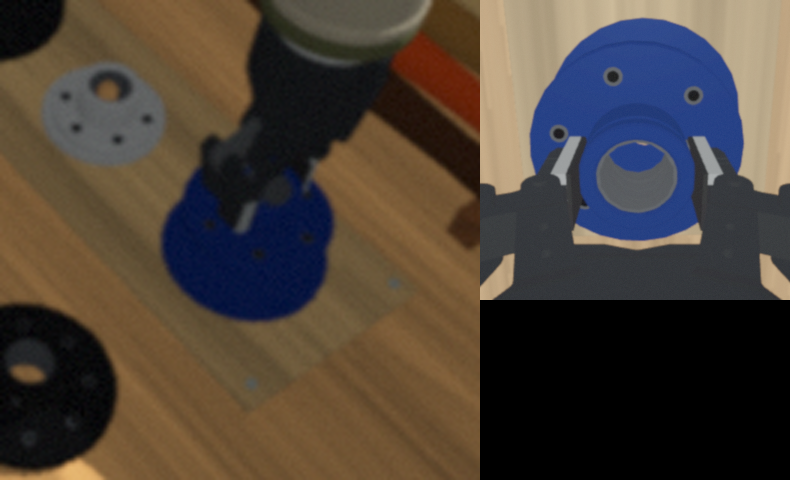

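{"op": "arm_command", "data": {
  "targets": "0 1.5 5 0 0 0; 0 0 5 0 0 0; 0 0 5 0 0 0; 0 0 3 0 0 0; 0 0 0 0 0 0"
}}

```text
clock: 30.62
position: [0.6369, -0.2379, 0.0305]
ee_rot: [0.707, 0.707, -0.0, -0.0]
ft_force: [-0.4, -0.7, -6.5]
grip_width: 0.519
```

```bash
python3 -c "
from h import *
duo('d13',403,245)"
```

```text
[ 0.6371 -0.238   0.0309] [-0.1  0.9 -5.6] 44.2
```

View pics/d13.png

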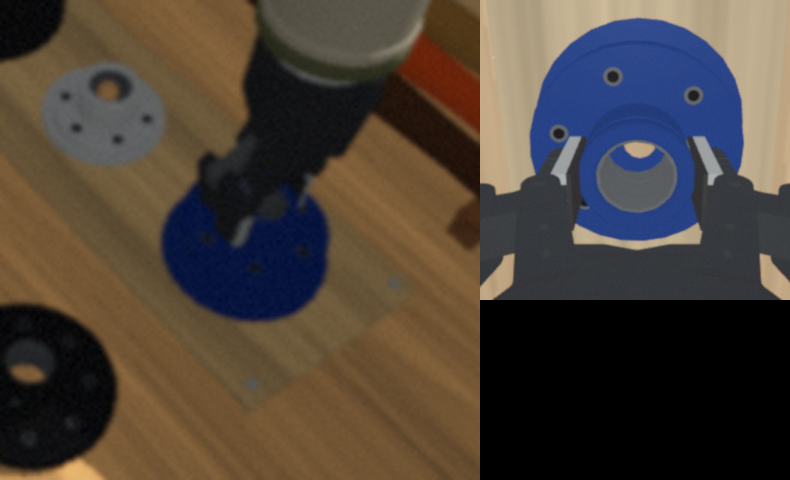

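The peg is centred in the bore. Contact should come near TCP z of 0.008.

{"op": "arm_command", "data": {
  "targets": "0 0 5 0 0 0; 0 0 5 0 0 0; 0 0 5 0 0 0; 0 0 4 0 0 0; 0 0 1 0 0 0"
}}

```text
clock: 31.35
position: [0.6369, -0.2379, 0.0104]
ee_rot: [0.707, 0.707, -0.0, -0.0]
ft_force: [-0.2, -0.3, -6.0]
grip_width: 0.521
```

{"op": "arm_command", "data": {
  "targets": "0 0 1 0 0 0; 0 0 0 0 0 0"
}}

```text
clock: 31.6
position: [0.6372, -0.2379, 0.0099]
ee_rot: [0.707, 0.707, 0.0, 0.0]
ft_force: [0.3, 0.3, -5.8]
grip_width: 0.518
```

{"op": "arm_command", "data": {
  "targets": "0 0 1 0 0 0; 0 0 0 0 0 0"
}}

```text
clock: 31.85
position: [0.6371, -0.2379, 0.0087]
ee_rot: [0.707, 0.707, 0.0, -0.0]
ft_force: [-0.8, -0.4, -6.8]
grip_width: 0.522
```

{"op": "arm_command", "data": {
  "targets": "0 0 0.7 0 0 0; 0 0 0 0 0 0"
}}

```text
clock: 32.1
position: [0.6371, -0.2379, 0.0086]
ee_rot: [0.707, 0.707, 0.0, -0.0]
ft_force: [-3.9, 1.9, 0.7]
grip_width: 0.521
```

{"op": "arm_command", "data": {
  "targets": "0 0 0.7 0 0 0; 0 0 0 0 0 0"
}}

```text
clock: 32.35
position: [0.6372, -0.2379, 0.0085]
ee_rot: [0.707, 0.707, 0.0, -0.0]
ft_force: [-6.8, 3.4, 8.1]
grip_width: 0.52
```

{"op": "arm_command", "data": {
  "targets": "0 0 0 0 0 0; 0 0 0 0 0 0; 0 0 0 0 0 0; 0 0 0 0 0 0; 0 0 0 0 0 0",
  "grip": 64
}}

```text
clock: 32.98
position: [0.6371, -0.2379, 0.0073]
ee_rot: [0.707, 0.707, 0.0, 0.0]
ft_force: [0.5, -0.4, -0.5]
grip_width: 0.749
```

{"op": "arm_command", "data": {
  "targets": "0 0 -20 0 0 0; 0 0 -30 0 0 0; 0 -20 -30 0 0 0; 0 -40 0 0 0 0; 2 -50 0 0 0 0"
}}

```text
clock: 33.6
position: [0.5268, -0.2364, 0.089]
ee_rot: [0.707, 0.707, 0.001, 0.001]
ft_force: [-0.1, -0.5, 1.7]
grip_width: 0.746
```

{"op": "arm_command", "data": {
  "targets": "3 -45 0 0 0 0; 3 -29 0 0 0 0; 0 0 0 0 0 0; 0 0 0 0 0 0"
}}

```text
clock: 34.1
position: [0.4543, -0.2296, 0.0883]
ee_rot: [0.707, 0.707, 0.001, 0.001]
ft_force: [-0.9, 0.2, 0.3]
grip_width: 0.749
```

```bash
python3 -c "
from h import *
a=look('f3')
b=snap('side','s7');print(proj(a,[.451,-.230,.036]))"
```

```text
[ 0.4543 -0.2298  0.0881] [ 0.2 -0.5 -0.7]
(np.float64(277.67106460853665), np.float64(225.74324601851012))
```

View pics/f3.png

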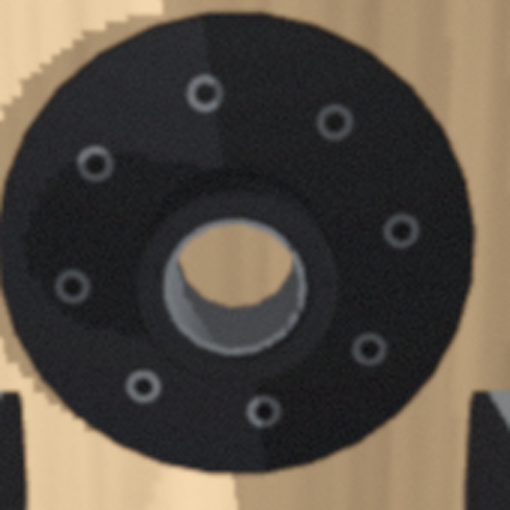

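View pics/s7.png

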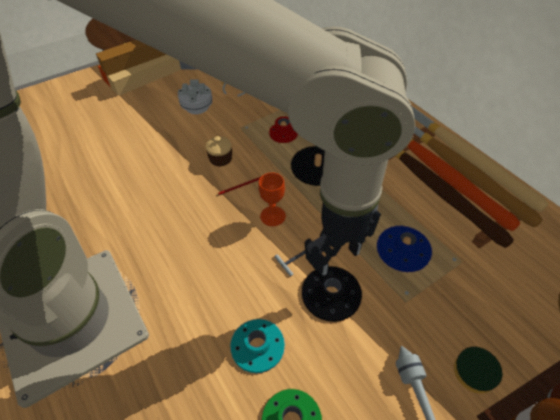

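Blue is seated. The black hub is at about (278,226), so I'll shift 3 mm in -x and descend.

{"op": "arm_command", "data": {
  "targets": "0 -3 30 0 0 0; 0 0 30 0 0 0; 0 0 20 0 0 0; 0 0 10 0 0 0; 0 0 4 0 0 0"
}}

```text
clock: 34.83
position: [0.4503, -0.23, -0.0068]
ee_rot: [0.707, 0.707, -0.0, -0.0]
ft_force: [-0.8, -0.8, 0.1]
grip_width: 0.75
```

{"op": "arm_command", "data": {
  "targets": "0 0 3 0 0 0; 0 0 2 0 0 0; 0 0 0 0 0 0"
}}

```text
clock: 35.2
position: [0.4503, -0.2297, -0.0114]
ee_rot: [0.707, 0.707, 0.0, 0.0]
ft_force: [-0.3, 0.6, -0.4]
grip_width: 0.748
```

{"op": "arm_command", "data": {
  "targets": "0 0 0 0 0 0; 0 0 0 0 0 0; 0 0 0 0 0 0; 0 0 0 0 0 0; 0 0 0 0 0 0",
  "grip": 36,
  "squeeze": 70
}}

```text
clock: 35.83
position: [0.4511, -0.2298, -0.0107]
ee_rot: [0.708, 0.707, 0.001, 0.0]
ft_force: [-1.7, 2.2, 9.9]
grip_width: 0.511
```

{"op": "arm_command", "data": {
  "targets": "0 0 0 0 0 0; 0 0 0 0 0 0; 0 0 -2 0 0 0; 0 0 -8 0 0 0; 0 0 -20 0 0 0"
}}

```text
clock: 36.45
position: [0.4489, -0.2293, 0.018]
ee_rot: [0.707, 0.707, -0.001, -0.001]
ft_force: [0.8, -0.1, -7.7]
grip_width: 0.509
```

```bash
python3 -c "
from h import *
duo('d14')"
```

```text
[ 0.4508 -0.2301  0.0197] [ 1.1 -0.1 -7.8] 43.5
```

View pics/d14.png

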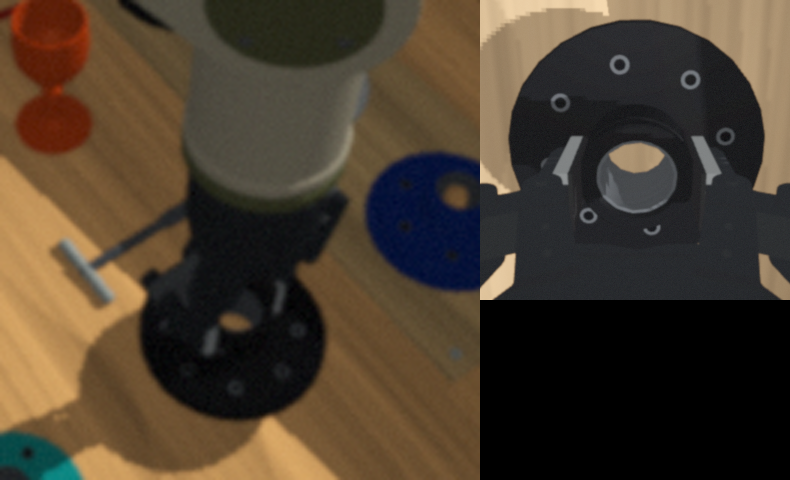

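Black is held at 7.8 N. I'll lift it high, clear of the goblet, and carry it to the black pad at about (0.632, 0.0605).

{"op": "arm_command", "data": {
  "targets": "0 0 -30 0 0 0; 0 0 -40 0 0 0; 0 20 -40 0 0 0; 10 40 -36 0 0 0; 30 45 0 0 0 0"
}}

```text
clock: 37.17
position: [0.5572, -0.1913, 0.1669]
ee_rot: [0.708, 0.706, 0.001, 0.002]
ft_force: [1.0, -0.7, -8.6]
grip_width: 0.506
```

{"op": "arm_command", "data": {
  "targets": "50 40 0 0 0 0; 55 25 0 0 0 0; 55 10 0 0 0 0; 50 1.5 0 0 0 0; 30 0 0 0 0 0"
}}

```text
clock: 37.8
position: [0.6303, 0.053, 0.1627]
ee_rot: [0.706, 0.708, -0.001, -0.001]
ft_force: [0.1, -0.1, -8.3]
grip_width: 0.504
```

{"op": "arm_command", "data": {
  "targets": "10.5 0 30 0 0 0; 0 0 30 0 0 0; 0 0 30 0 0 0; 0 0 20 0 0 0; 0 0 5 0 0 0"
}}

```text
clock: 38.42
position: [0.63, 0.0594, 0.0478]
ee_rot: [0.707, 0.707, -0.001, -0.001]
ft_force: [-0.1, -1.1, -7.8]
grip_width: 0.507
```

{"op": "arm_command", "data": {
  "targets": "0 0 0 0 0 0; 0 0 0 0 0 0"
}}

```text
clock: 38.67
position: [0.6318, 0.0594, 0.0506]
ee_rot: [0.707, 0.707, 0.001, 0.0]
ft_force: [0.1, -0.5, -7.6]
grip_width: 0.506
```

```bash
python3 -c "
from h import *
duo('d15',317,165)"
```

```text
[0.6316 0.0595 0.0503] [-0.   0.6 -8.3] 42.9
```

View pics/d15.png

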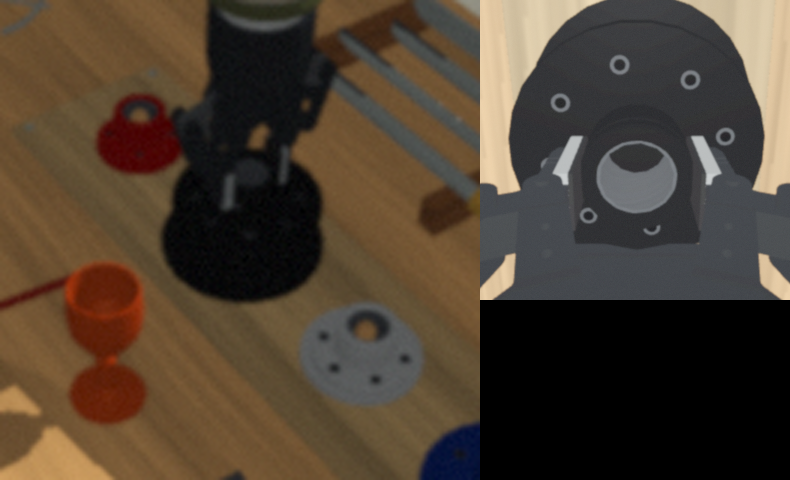

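{"op": "arm_command", "data": {
  "targets": "1 0.5 5 0 0 0; 0 0 5 0 0 0; 0 0 4 0 0 0; 0 0 3 0 0 0; 0 0 0 0 0 0"
}}

```text
clock: 39.4
position: [0.6313, 0.0603, 0.0321]
ee_rot: [0.707, 0.707, -0.0, -0.0]
ft_force: [-0.4, 0.1, -7.7]
grip_width: 0.507
```

```bash
python3 -c "
from h import *
duo('d16',317,165)"
```

```text
[0.6315 0.0603 0.0325] [-0.2  0.3 -7.4] 43.4
```

View pics/d16.png

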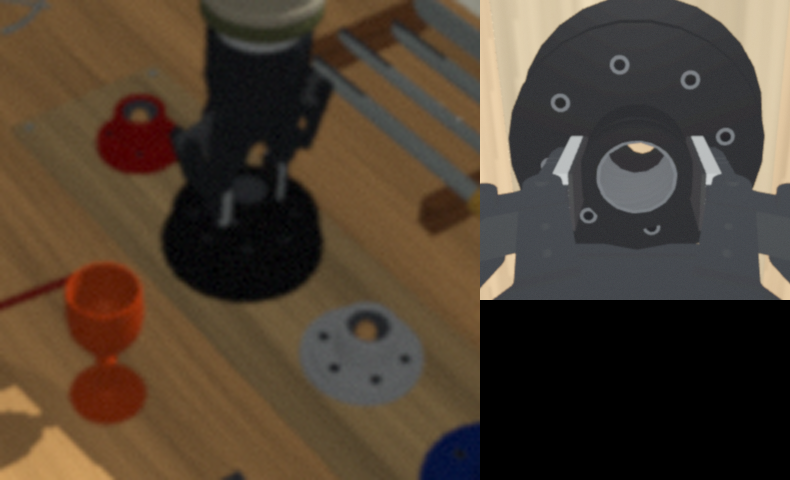

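The peg is in the bore at crop (640,147). I'll continue; contact should come near TCP z of 0.009.

{"op": "arm_command", "data": {
  "targets": "0 0 5 0 0 0; 0 0 5 0 0 0; 0 0 5 0 0 0; 0 0 4 0 0 0; 0 0 1 0 0 0"
}}

```text
clock: 40.12
position: [0.6312, 0.0604, 0.012]
ee_rot: [0.707, 0.707, -0.0, -0.0]
ft_force: [0.9, 0.1, -8.0]
grip_width: 0.505
```

{"op": "arm_command", "data": {
  "targets": "0 0 1 0 0 0; 0 0 0 0 0 0"
}}

```text
clock: 40.38
position: [0.6315, 0.0604, 0.0115]
ee_rot: [0.707, 0.707, 0.0, 0.0]
ft_force: [0.5, 0.8, -7.6]
grip_width: 0.508
```

{"op": "arm_command", "data": {
  "targets": "0 0 1 0 0 0; 0 0 0 0 0 0"
}}

```text
clock: 40.62
position: [0.6314, 0.0604, 0.0104]
ee_rot: [0.707, 0.707, 0.0, -0.0]
ft_force: [0.3, -0.3, -7.8]
grip_width: 0.505
```

{"op": "arm_command", "data": {
  "targets": "0 0 0.7 0 0 0; 0 0 0 0 0 0"
}}

```text
clock: 40.88
position: [0.6315, 0.0604, 0.0097]
ee_rot: [0.707, 0.707, 0.0, -0.0]
ft_force: [-0.1, 0.1, -7.5]
grip_width: 0.51
```

{"op": "arm_command", "data": {
  "targets": "0 0 0.7 0 0 0; 0 0 0 0 0 0"
}}

```text
clock: 41.12
position: [0.6315, 0.0604, 0.0096]
ee_rot: [0.707, 0.707, 0.0, -0.0]
ft_force: [-5.6, 0.0, 1.4]
grip_width: 0.507
```

{"op": "arm_command", "data": {
  "targets": "0 0 0.7 0 0 0; 0 0 0 0 0 0"
}}

```text
clock: 41.38
position: [0.6315, 0.0604, 0.0095]
ee_rot: [0.708, 0.707, 0.0, -0.0]
ft_force: [-9.0, -0.3, 9.0]
grip_width: 0.506
```

Seated. I'll release and withdraw.

{"op": "arm_command", "data": {
  "targets": "0 0 0 0 0 0; 0 0 0 0 0 0; 0 0 0 0 0 0; 0 0 0 0 0 0; 0 0 0 0 0 0",
  "grip": 64
}}

```text
clock: 42.0
position: [0.6315, 0.0604, 0.0083]
ee_rot: [0.707, 0.707, 0.0, 0.0]
ft_force: [-0.1, 0.3, 0.9]
grip_width: 0.745
```

{"op": "arm_command", "data": {
  "targets": "0 0 -20 0 0 0; 0 0 -30 0 0 0; 0 0 -40 0 0 0; 0 0 -50 0 0 0; 0 0 -50 0 0 0"
}}

```text
clock: 42.62
position: [0.6313, 0.06, 0.2014]
ee_rot: [0.708, 0.707, 0.0, 0.0]
ft_force: [0.0, 0.5, -0.5]
grip_width: 0.748
```

{"op": "arm_command", "data": {
  "targets": "-50 0 0 0 0 0; -60 -20 0 0 0 0; -60 -20 0 0 0 0; -60 -20 0 0 0 0; 0 0 0 0 0 0"
}}

```text
clock: 43.25
position: [0.5693, -0.174, 0.2004]
ee_rot: [0.711, 0.703, 0.0, 0.001]
ft_force: [-0.0, 0.8, 0.2]
grip_width: 0.748
```

{"op": "arm_command", "data": {
  "targets": "-60 -20 0 0 0 0; -60 -20 0 0 0 0; 0 0 0 0 0 0; 0 0 0 0 0 0"
}}

```text
clock: 43.75
position: [0.5328, -0.2854, 0.1989]
ee_rot: [0.707, 0.707, 0.001, 0.0]
ft_force: [1.2, 0.6, 0.1]
grip_width: 0.75
```

```bash
python3 -c "
from h import *
b=snap('side');cv2.imwrite('pics/g1.png',cv2.resize(b['frame'][100:300,190:450,::-1],None,fx=3,fy=3,interpolation=2))
c=snap('top');cv2.imwrite('pics/g2.png',cv2.resize(c['frame'][100:260,110:400,::-1],None,fx=2.7,fy=2.7,interpolation=2))
np.set_printoptions(precision=4,suppress=True)
for p in (b,c):
  for n in ['plate_red','plate_black','plate_silver','plate_blue','goblet','turned_box']:
    for r in manip.search_frame(p,n)[:1]: print(n,round(r['p'],2),w(p,r['xyz']))
"
```

```text
plate_red 0.73 [0.6221 0.1998 0.0379]
plate_black 0.57 [0.6175 0.0465 0.0314]
plate_silver 0.78 [ 0.6192 -0.1003  0.0313]
plate_blue 0.93 [ 0.2675 -0.3665  0.0049]
goblet 0.57 [ 0.4625 -0.0054  0.0863]
turned_box 0.66 [0.4432 0.2129 0.0539]
plate_red 0.77 [0.6214 0.2058 0.0395]
plate_black 0.85 [0.6287 0.0574 0.0298]
plate_silver 0.75 [ 0.6289 -0.0908  0.029 ]
plate_blue 0.83 [ 0.2495 -0.269   0.0088]
goblet 0.89 [ 0.4633 -0.0001  0.0775]
turned_box 0.71 [0.4507 0.2252 0.0565]
```

View pics/g1.png

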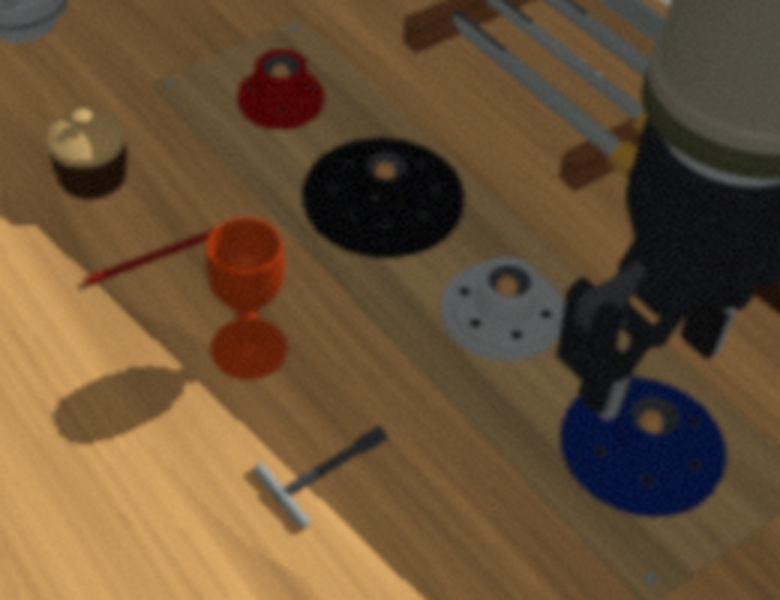

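View pics/g2.png

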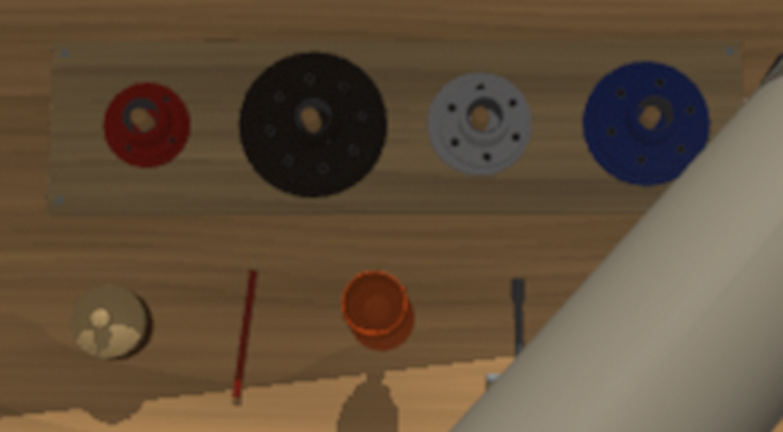

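All four plates lie flat on their own pads with the pegs in their bores. The goblet and box are where they stood, and the arm is clear.

```bash
python3 -c "
from h import *
print(manip.hand_in(), manip.get_obs()['clock'])"
```

```text
the job is handed in; nothing more can be done
the job is handed in; nothing more can be done
```

I took the stack apart in the order red, silver, blue, black and set each plate hub up on its own pad. The job was handed in at about 44 s. Each plate was lowered until the wrist force showed contact, then released.

**Last checks:** The final side and top pictures show all four plates flat on their pads with the peg inside each bore. The goblet reads within about 2 mm of its starting position, and the box within about 3 mm. Both differences are within the camera's error. The green and turquoise look-alikes were left alone. The highest wrist force I read was about 14 N (limit 120 N), and the gripper was clear of everything at the end.

**What failed or disagreed:**
- **First grasp on red:** it closed on air just above the hub. The fingertips stood about 32 mm behind the reported TCP, not 8 mm ahead as stated. I measured this in two cameras and used the corrected value from then on. Nothing was moved by the miss.
- **Pad positions:** the cameras disagreed by up to about 9 mm. I averaged them for the red pad, set the others from that one, and checked each peg against the bore on the way down.
- **Blue plate at the end:** the trained network only reported the look-alikes as the blue plate in the last pictures, so I confirmed it on its pad by eye.

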